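# Level the bench shaker, load the jars and set its pull-out timer

## Task

Get the bench shaker ready to run: first turn its black levelling knob until the empty platform sits level, then stand every small brown jar upright on the platform inside its rim. After that, pull the timer's dial out to unlock it, turn it clockwise to the click nearest the raised white tab on its steel ring and push it fully back in; leave the pot and the small carton beside the jars where they are.

Things in the scene. Friction and masses are not known exactly. Their poses are not given: they have to be found in the camera images.
- shaker: white bench shaker fixed to the desk, 210 mm deep (x), 380 mm wide (y, from -180 to +200), housing about 50 mm high; origin at the centre of its underside, x to its back, y to its left. Its left part carries the aluminium platform, its right part is a housing (top 49 mm high) with the black levelling knob
- platform (a joint): tilt of the platform in rad about a hinge along its left edge (along the shaker's x, 64 mm above the desk, 185 mm left of the shaker's origin): 0 is level, negative: right-hand side low. Starts at -0.12 to -0.064. Moves only with the levelling knob, 0.04 rad per rad of knob, and stays where it is left, also under load
- platform_mid (a point): centre of the platform's upper face, 67 mm above the desk when level; x to the back, y left, z normal to the plate. Plate 210 (x) by 250 mm (y), rim 4 mm wide and 18 mm high all round. A spirit level sits in the middle of its front edge: its dark bubble goes to the high side and stands between two black lines when level
- level_knob_grip (a point): grip point of the levelling knob, on its upright axis, 79 mm above the desk. Black skirted knob 56 mm wide; upright bar grip 52 mm long (point's x), 16 thick (y), 34 tall; the point is 11 mm below its top, 23 above the skirt. Clockwise from above raises the platform's right side, 1.6 to 3.0 rad from start to level, so several grasps; 5.4 rad in all; friction 0.12 N m, no spring
- timer: grey timer box fixed to the desk right of the shaker, 110 x 110 x 45 mm; origin at the centre of its underside. The black pull-to-unlock dial is in the middle of its top
- dial_pull (a joint): how far the dial is pulled out (straight up), in m: 0 pushed fully in, 0.012 fully out. Takes about 3 N; it stays where it is left
- dial (a joint): angle of the dial in rad: 0 at the start, its white line to the box's front (robot) side, growing clockwise from above, up to 2.9. Pushed in, a click ring locks it at steps of 18 degrees (0, 0.314, 0.628, ..); pulled out more than about 7 mm it turns freely (0.03 N m). Pushed in it centres itself into the nearest step
- dial_grip (a point): grip point of the dial, on its upright axis, 76 mm above the desk when pushed in. Black skirted knob 58 mm in diameter with an upright bar grip 54 mm long (point's x axis, white-lined end at -x), 16 mm thick (y), 34 mm tall; the point is 10 mm below the bar's top and 24 mm above the skirt
- dial_pointer (a point): the white-lined end of the dial, 30 mm from its axis (rotates with it)
- marker_tab (a point): where the white-lined end must point: 30 mm from the dial's axis on the line to the raised white tab (18 x 7 x 7 mm) of a thin steel ring that lies round the dial on the box; the ring is fixed, its direction differs from start to start, 0.9 to 2.5 rad clockwise of the dial's start position
- cement_pot: bystander: white pot with a wide screw cap, 47 mm in diameter, 40 mm tall, standing among the jars; origin at the centre of its underside
- small_box: bystander: small dark carton 50 (x) x 60 (y) x 30 mm behind the jars; origin at the centre of its underside
- jar_0: a small brown round jar with a dark screw cap, number 0: 44 mm in diameter, 52 mm tall (body up to 38 mm, cap above it 38 mm in diameter), 35 to 70 g; three to five of the five alike jars are present. Origin at the centre of its underside, z up along the jar. It stands upright on the desk at the start
- jar_1: a small brown round jar with a dark screw cap, number 1: 44 mm in diameter, 52 mm tall (body up to 38 mm, cap above it 38 mm in diameter), 35 to 70 g; three to five of the five alike jars are present. Origin at the centre of its underside, z up along the jar. It stands upright on the desk at the start
- jar_2: a small brown round jar with a dark screw cap, number 2: 44 mm in diameter, 52 mm tall (body up to 38 mm, cap above it 38 mm in diameter), 35 to 70 g; three to five of the five alike jars are present. Origin at the centre of its underside, z up along the jar. It stands upright on the desk at the start
- jar_3: a small brown round jar with a dark screw cap, number 3: 44 mm in diameter, 52 mm tall (body up to 38 mm, cap above it 38 mm in diameter), 35 to 70 g; three to five of the five alike jars are present. Origin at the centre of its underside, z up along the jar. It stands upright on the desk at the start
- jar_4: a small brown round jar with a dark screw cap, number 4: 44 mm in diameter, 52 mm tall (body up to 38 mm, cap above it 38 mm in diameter), 35 to 70 g; three to five of the five alike jars are present. Origin at the centre of its underside, z up along the jar. It stands upright on the desk at the start
Mind the look-alikes: they are no part of the job. What is shaped like the jar_2 but green or yellow is not meant.

How it is judged:
By the outcome, as a careful person would: the job done as asked, in the order asked, and still so for the second after the job is handed in, with the robot touching nothing.
Of jar_0, jar_1, jar_2, jar_3, jar_4 only 3 to 5 are there at a start; the rules pass over those that are not, and their reading is None.
At some moment in a run one of jar_0, jar_1, jar_2, jar_3, jar_4 may be knocked a few centimetres aside while the robot is not near it.
It also fails if it takes over 210 s, if anything falls off the work surface, if the arm or the gripper's body presses on something with over 40 N, if the wrist force passes 120 N, or if a joint passes its speed limit or range.

## Robot

A 6-joint arm with a two-finger parallel gripper is mounted at the origin on a cart in front of the work surface, level with it; the furniture and walls round the work are solid. World frame = base frame: x ahead of the robot, y to its left, z up, the work surface at z = 0. Lengths are in m, angles in rad, forces in N, time in s.
With the tool pointing down it reaches from about 0.375 to 0.9 m from the base axis. Payload 3.1 kg.
Tool frame: the origin (TCP) lies midway between the tips of the shut fingers; the grasp point (between the pads) lies 19 mm behind it; z points along the fingers, y is the direction in which the jaws open and shut (so a half turn about z gives the same grasp; the last joint's range is limited). The gripper opens to 87 mm and grips with 3 to 60 N. Pads are 19 mm wide; open, the fingers measure 117 mm over their backs; the gripper's body (75 mm by 190 mm) begins 51 mm behind the grasp point.
Start: joints at [-1.417, 0.527, 1.433, -0, 1.181, -0.178], TCP at [0.204, -0.591, 0.223] pointing down, gripper open.
Joint ranges: [-3.08, 3.08], [-0.75, 2.2], [0.22, 2.44], [-1.43, 4.57], [0, 2.65], [-2.85, 2.85]. Speed limits (rad/s): [2.79, 2.79, 3.14, 3.14, 3.14, 3.14].

## Interface

Orientations are given as a unit quaternion [x, y, z, w].
In Python, from rig import robot gives the robot as it stands.
- The arm moves only by the tool move_arm, never from a script. Its argument "rows" is one flat list of numbers, 7 for each row, row after row: the shift along the world's x, y, z in mm, then the turn, a rotation vector about the world's x, y, z in rad, then the closure, from 0 (fully open) to 1 (shut). A call has 1 to 12 rows; each row shifts and turns the commanded pose from where the row before left it; what a row does not reach is not made up. A row lasts 1/10 s, in which the tool goes at most 50 mm and 8.59 degrees, less where a joint would pass 70% of its speed; a pose out of reach is approached as far as the arm can. A call with a gripper value outside its range is refused whole. The fingers move at their own pace and stop on an object; "grip_force" is the grip in N (left out, the last holds). Time passes only in rows, so rows that do not move let the fingers close. It gives the time, the measured TCP pose, the force and the opening at its end, in the units of the state.
- robot.get_obs(): the state, without advancing time (a new reading comes with each control period).
- robot.camera(name): name is "scene" or "top" or "wrist"; returns a dict with "color" (384x512x3 uint8, red, green, blue), "z_map" (384x512 float32, m along the optical axis (not along the pixel's ray), 0 where there is no reading), "camera_matrix" (3x3 intrinsics, pixels), "distortion" ([k1, k2, p1, p2, k3] as OpenCV has them; the pictures are not rectified), "R" (3x3) and "t" (3): a world point X has camera coordinates R X + t; the wrist camera has in their place "tool_from_camera" (4x4, takes a point from camera to tool coordinates, whose origin is the TCP and whose axes are the flange's). Camera axes: x right, y down, z forward; pixel columns grow to the right and rows downward; lengths in m; the calibration is good to about 2 mm. A picture is of the moment at which its call begins: read the wrist's pose just before it.
- robot.hand_in(): hands the job in, once; it reports no verdict.
Trained networks look in the newest picture that a camera, given by its name, has taken for a name from the list of things; names that differ only in an ending like _2 or _b are one class to them, and where a whole thing is asked for, a point or a joint stands for the part that bears it (a point fixed in the world has none). Each returns a list of dicts, best first, with "conf" (0 to 1); they miss things now and then, are a little off and sometimes report something else, mostly with a low value. They report only what shows in the picture. A call takes as long as a camera call. They do not tell look-alikes from the thing itself.
- robot.search_frame(camera, thing): "at" ([column, row] in pixels, amid what is visible of it).
- robot.spot_point(camera, thing): "at" ([column, row] in pixels: a listed point, or the origin of a listed thing).
The state is a dict: "time": time; "q": joint angles; "joint_velocities": joint speeds; "joint_torque": joint torques, N m; "position": TCP position; "tool_rot": TCP orientation; "ft_force": force on the tool from outside, world axes, zero at the start; "moment": the same for the moment, N m; "grip_width": finger opening in m.
Only numpy, scipy, OpenCV 4.12 (cv2) and the standard library are available. Lean on these libraries where they do the work, as an engineer would, in place of code of your own. Each camera call takes 0.05 s, during which the arm holds its last target.

## Working session

There is one attempt and no reset: what is moved stays moved. The work goes in short steps, Python scripts to look and compute and a tool call to move; the robot and the scene stay as the last step left them, time stands still between calls to the robot, and variables do not carry over. Pictures are saved under pics/ and viewed, and the job is handed in when it is done.

Besides the shell and the picture viewer there is one more tool, called as name(argument=value, ...), one argument or row to a line, values as JSON. move_arm: Moves the arm, as the interface text tells. Its arguments: {"type":"object","properties":{"rows":{"type":"array","items":{"type":"number"}},"grip_force":{"type":"number"}},"required":["rows"]}

```bash
ls; mkdir -p pics; cat > h.py <<'E'
from rig import robot
import numpy as np, cv2
from scipy.spatial.transform import Rotation as Rt
def shot(name,fn=None):
    o=robot.get_obs(); c=robot.camera(name)
    if name=='wrist':
        T=np.array(c['tool_from_camera']); W=np.eye(4); W[:3,:3]=Rt.from_quat(o['tool_rot']).as_matrix(); W[:3,3]=o['position']
        M=W@T; c['M']=M
    else:
        M=np.eye(4); M[:3,:3]=np.array(c['R']).T; M[:3,3]=-M[:3,:3]@np.array(c['t']); c['M']=M
    if fn: cv2.imwrite('pics/'+fn,cv2.resize(c['color'][:,:,::-1],None,fx=1.5,fy=1.5))
    return c
def ray(c,uv):
    p=cv2.undistortPoints(np.array([[uv]],float),np.array(c['camera_matrix']),np.array(c['distortion']))[0,0]
    return np.array([p[0],p[1],1.])
def world_depth(c,uv):
    u,v=int(round(uv[0])),int(round(uv[1])); w=c['z_map'][max(0,v-1):v+2,max(0,u-1):u+2]; w=w[w>0]
    if len(w)==0: return None
    z=np.median(w)
    return c['M'][:3,:3]@(ray(c,uv)*z)+c['M'][:3,3]
def world_z(c,uv,z):
    d=c['M'][:3,:3]@ray(c,uv); o=c['M'][:3,3]
    return o+d*(z-o[2])/d[2]
def proj(c,X):
    M=np.linalg.inv(c['M']); r=cv2.Rodrigues(M[:3,:3])[0]
    return cv2.projectPoints(np.array([X],float),r,M[:3,3],np.array(c['camera_matrix']),np.array(c['distortion']))[0][0,0]
E
python3 - <<'E'
from h import *
np.set_printoptions(precision=3,suppress=True)
print(robot.get_obs())
for n in ['scene','top']:
    c=shot(n,n+'0.png'); print(n,c['M'])
    for t in ['shaker','platform_mid','level_knob_grip','timer','dial_grip','dial_pointer','marker_tab','cement_pot','small_box','jar_0']:
        for f in ('spot_point','search_frame'):
            if f=='search_frame' and t!='jar_0': continue
            for d in getattr(robot,f)(n,t):
                print(n,t,f,d['at'],round(d['conf'],2),world_depth(c,d['at']))
E
```

```text
pics
{'time': 0.0, 'q': array([-1.417,  0.529,  1.434, -0.   ,  1.181, -0.179]), 'joint_velocities': array([0.001, 0.   , 0.001, 0.001, 0.   , 0.001]), 'joint_torque': array([  0.001, -44.004, -17.659,   0.063,   0.058,  -0.   ]), 'position': array([ 0.204, -0.59 ,  0.222]), 'tool_rot': array([ 0.986,  0.166,  0.   , -0.001]), 'ft_force': array([-0.719,  0.456,  0.169]), 'moment': array([-0.035,  0.009,  0.031]), 'grip_width': 0.08686389433824863}
scene [[ 0.993 -0.077  0.094  0.432]
 [-0.118 -0.44   0.89  -1.334]
 [-0.027 -0.895 -0.446  0.756]
 [ 0.     0.     0.     1.   ]]
scene shaker spot_point [258.7, 184.6] 0.84 [0.575 0.041 0.077]
scene platform_mid spot_point [253.6, 164.1] 0.63 [0.58  0.258 0.059]
scene platform_mid spot_point [272.0, 215.8] 0.56 [ 0.592 -0.152  0.062]
scene platform_mid spot_point [287.5, 252.8] 0.32 [ 0.616 -0.293  0.021]
scene level_knob_grip spot_point [251.6, 182.2] 0.76 [0.551 0.042 0.087]
scene level_knob_grip spot_point [247.8, 262.8] 0.29 [ 0.502 -0.299  0.003]
scene timer spot_point [263.6, 234.3] 0.64 [ 0.56  -0.198  0.028]
scene timer spot_point
[... 2356 characters left out ...]
t_point [324.8, 232.4] 0.69 [ 0.446 -0.198  0.051]
top jar_0 spot_point [377.0, 213.8] 0.61 [ 0.512 -0.358  0.05 ]
top jar_0 spot_point [377.6, 188.6] 0.56 [ 0.595 -0.366  0.035]
top jar_0 spot_point [349.1, 212.7] 0.53 [ 0.511 -0.272  0.05 ]
top jar_0 spot_point [309.8, 155.1] 0.46 [ 0.691 -0.147  0.05 ]
top jar_0 search_frame [377.5, 240.1] 0.78 [ 0.431 -0.358  0.052]
top jar_0 search_frame [309.0, 153.6] 0.76 [ 0.695 -0.144  0.051]
top jar_0 search_frame [352.5, 212.8] 0.68 [ 0.511 -0.283  0.05 ]
top jar_0 search_frame [376.2, 213.7] 0.6 [ 0.512 -0.356  0.05 ]
top jar_0 search_frame [378.5, 187.3] 0.6 [ 0.596 -0.364  0.05 ]
top jar_0 search_frame [325.5, 231.6] 0.53 [ 0.448 -0.2    0.05 ]
```

View pics/scene0.png

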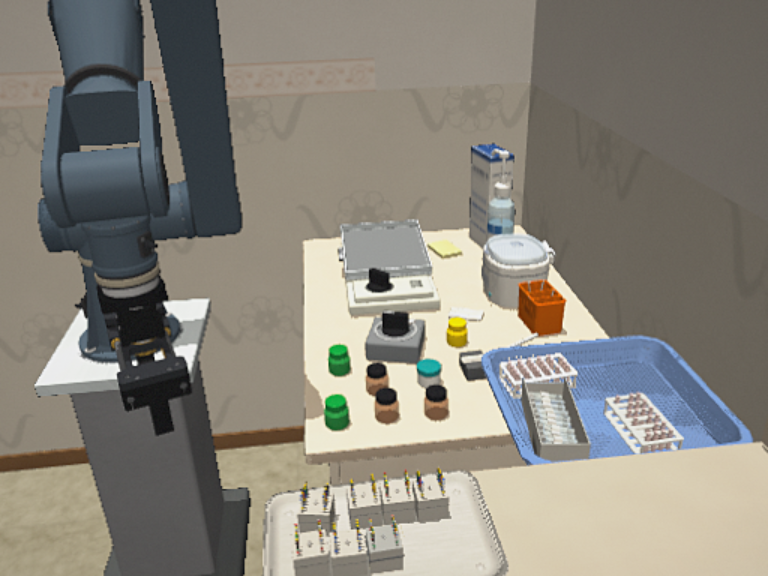

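View pics/top0.png

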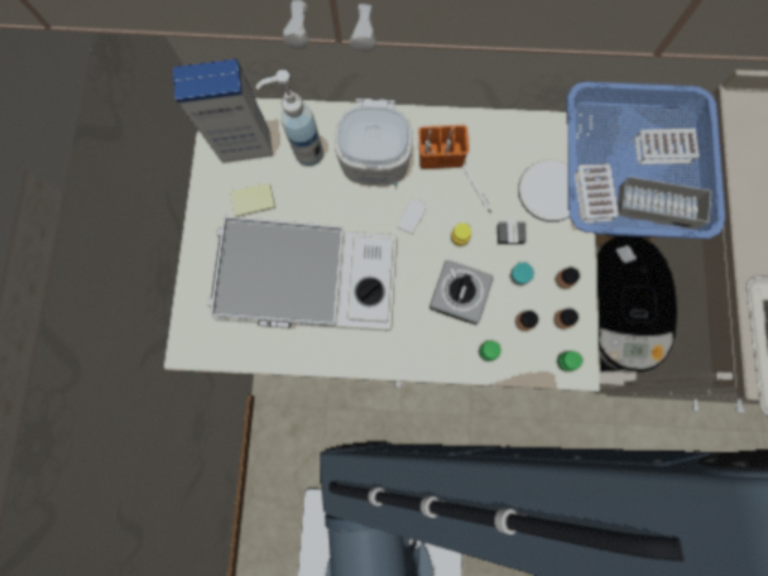

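move_arm(
  rows=[20,40,10,0,0,0,0,20,40,10,0,0,0,0,20,40,10,0,0,0,0,20,40,10,0,0,0,0,20,40,10,0,0,0,0,20,40,0,0,0,0,0,20,40,0,0,0,0,0,20,40,0,0,0,0,0,20,40,0,0,0,0,0,20,40,0,0,0,0,0,20,40,0,0,0,0,0,20,40,0,0,0,0,0],
)

```text
time: 2.4
position: [0.4449, -0.109, 0.2729]
tool_rot: [0.986, 0.166, 0.0, 0.0]
ft_force: [1.1, -0.7, -0.0]
grip_width: 0.0868
```

```bash
python3 - <<'E'
from h import *
np.set_printoptions(precision=3,suppress=True)
o=robot.get_obs();print(o['time'],o['position'],o['tool_rot'],o['q'])
c=shot('wrist','w1.png'); print(c['tool_from_camera'],c['M'])
c=shot('top'); im=c['color'][:,:,::-1]
cv2.imwrite('pics/t1.png',cv2.resize(im[140:260,120:400],None,fx=2.8,fy=2.8,interpolation=cv2.INTER_CUBIC))
E
```

```text
2.4 [ 0.445 -0.109  0.273] [0.986 0.166 0.    0.   ] [-0.485  0.234  1.77   0.     1.137  0.753]
[[-0.002 -0.96  -0.281  0.077]
 [ 1.    -0.002 -0.    -0.001]
 [-0.    -0.281  0.96  -0.161]
 [ 0.     0.     0.     1.   ]] [[ 0.325 -0.908 -0.265  0.517]
 [-0.946 -0.312 -0.092 -0.083]
 [ 0.001  0.281 -0.96   0.434]
 [ 0.     0.     0.     1.   ]]
```

View pics/w1.png

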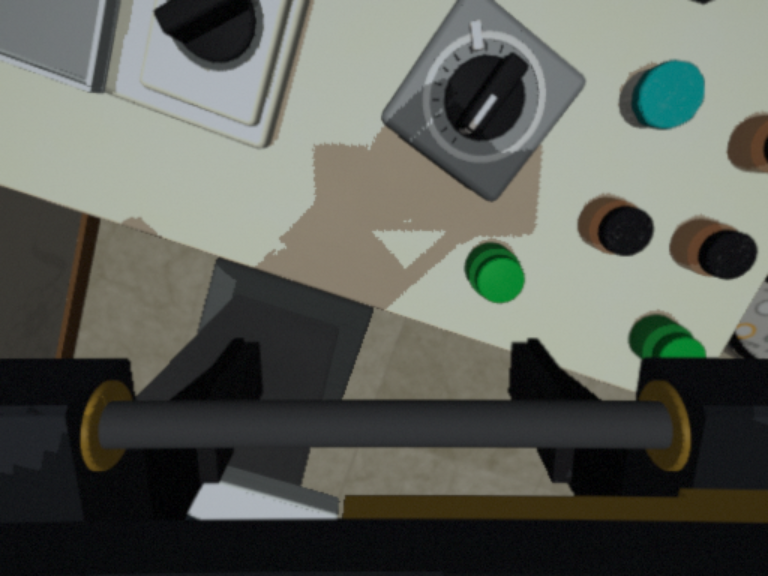

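View pics/t1.png

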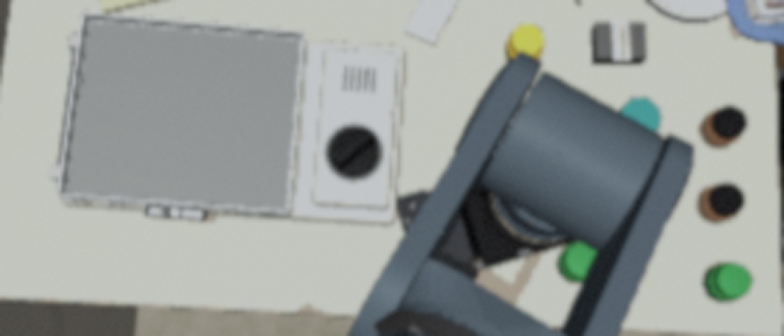

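```bash
python3 - <<'E'
from h import *
np.set_printoptions(precision=4,suppress=True)
c=shot('wrist'); im=c['color'][:,:,::-1]
cv2.imwrite('pics/w1z.png',cv2.resize(im[0:140,240:400],None,fx=4.2,fy=4.2,interpolation=cv2.INTER_CUBIC))
for t in ['level_knob_grip','dial_grip','dial_pointer','marker_tab','timer','jar_0','cement_pot']:
    for d in robot.spot_point('wrist',t): print(t,d['at'],round(d['conf'],2),world_depth(c,d['at']))
E
```

```text
level_knob_grip [139.1, 6.7] 0.78 [0.5515 0.0466 0.0877]
level_knob_grip [466.7, 166.6] 0.52 [ 0.519  -0.3459  0.0333]
dial_grip [328.3, 64.3] 0.85 [ 0.5645 -0.1364  0.0846]
dial_pointer [310.0, 93.0] 0.6 [ 0.536  -0.1355  0.0443]
dial_pointer [139.2, 5.3] 0.24 [0.5526 0.0466 0.0881]
marker_tab [324.2, 38.0] 0.9 [ 0.5926 -0.1288  0.0433]
timer [314.8, 68.8] 0.94 [ 0.5602 -0.13    0.0511]
jar_0 [404.8, 149.0] 0.95 [ 0.5142 -0.2627  0.043 ]
jar_0 [436.5, 224.8] 0.86 [ 0.4394 -0.3501  0.0298]
jar_0 [327.6, 178.5] 0.83 [ 0.4533 -0.1901  0.0505]
jar_0 [465.2, 164.8] 0.72 [ 0.5204 -0.3448  0.0308]
jar_0 [504.9, 96.1] 0.55 [ 0.6048 -0.3468  0.0304]
cement_pot [432.4, 70.1] 0.59 [ 0.6021 -0.2537  0.0383]
```

View pics/w1z.png

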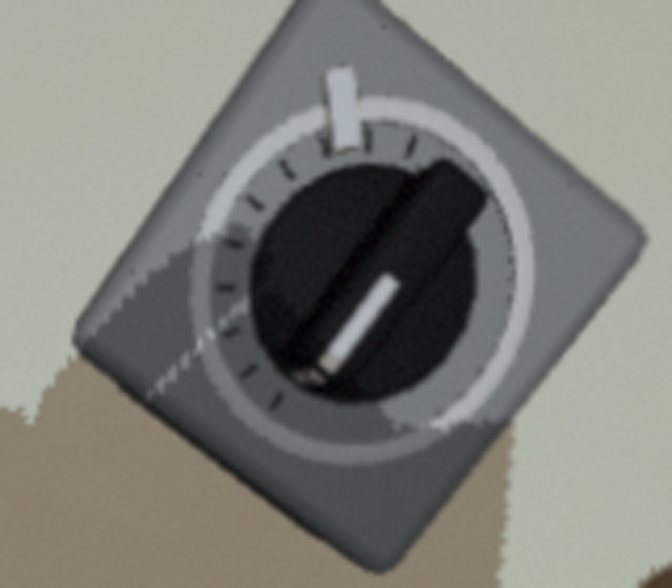

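move_arm(
  rows=[0,40,0,0,0,0,0,0,40,0,0,0,0,0,0,40,0,0,0,0,0,0,40,0,0,0,0,0,0,0,0,0,0,0,0],
)

```text
time: 3.4
position: [0.4433, 0.0523, 0.2725]
tool_rot: [0.986, 0.167, -0.0, -0.001]
ft_force: [0.6, -0.7, -1.3]
grip_width: 0.0869
```

```bash
python3 - <<'E'
from h import *
np.set_printoptions(precision=4,suppress=True)
c=shot('wrist','w2.png')
for t in ['level_knob_grip','platform_mid','shaker']:
    for d in robot.spot_point('wrist',t): print(t,d['at'],round(d['conf'],2),world_depth(c,d['at']))
E
```

```text
level_knob_grip [292.0, 63.9] 0.86 [0.5504 0.0553 0.0886]
shaker [194.7, 1.8] 0.92 [0.5767 0.1671 0.0474]
```

View pics/w2.png

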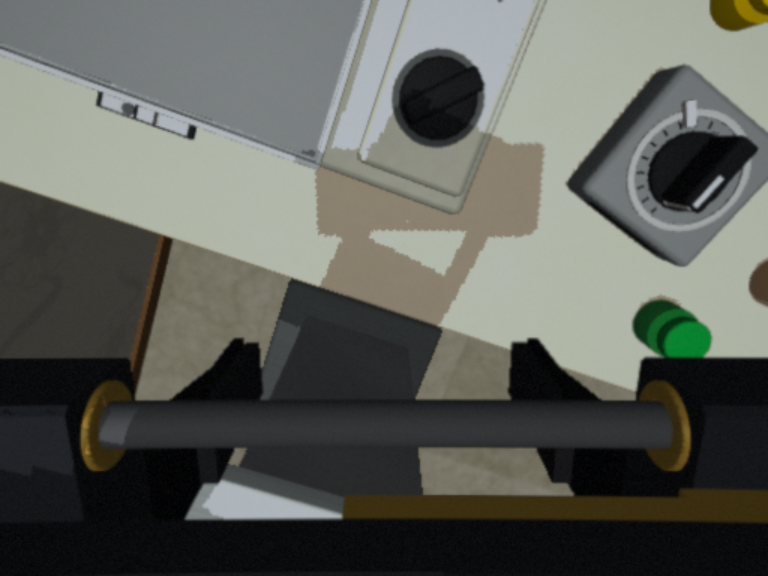

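```bash
cat >> h.py <<'E'
def cloud(c):
    H,W=c['z_map'].shape; vv,uu=np.mgrid[0:H,0:W]
    p=cv2.undistortPoints(np.stack([uu,vv],-1).reshape(-1,1,2).astype(float),np.array(c['camera_matrix']),np.array(c['distortion']))[:,0]
    z=c['z_map'].reshape(-1); P=np.c_[p,np.ones(len(p))]*z[:,None]
    return (P@c['M'][:3,:3].T+c['M'][:3,3]).reshape(H,W,3), (c['z_map']>0)
def bar(c,xy,zlo,zhi,r=0.035):
    P,ok=cloud(c); m=ok&(np.hypot(P[...,0]-xy[0],P[...,1]-xy[1])<r)&(P[...,2]>zlo)&(P[...,2]<zhi)
    Q=P[m]; rect=cv2.minAreaRect((Q[:,:2]*1000).astype(np.float32))
    return len(Q),rect,np.median(Q[:,2]),cv2.boxPoints(rect)
E
python3 - <<'E'
from h import *
np.set_printoptions(precision=4,suppress=True)
c=shot('wrist'); im=c['color'][:,:,::-1]
cv2.imwrite('pics/w2z.png',cv2.resize(im[10:130,200:512],None,fx=2.5,fy=2.5,interpolation=cv2.INTER_CUBIC))
for xy,zl,zh in (((.5504,.05),.080,.105),((.5504,.05),.05,.066),((.564,-.14),.079,.1),((.564,-.14),.047,.065)):
    n,r,z,b=bar(c,xy,zl,zh); print(n,r,z,b.tolist())
E
```

```text
963 ((552.2293701171875, 52.56597137451172), (16.532712936401367, 51.721256256103516), 43.78517150878906) 0.08800687743431135 [[528.3671264648438, 65.51582336425781], [564.1559448242188, 28.176210403442383], [576.0916137695312, 39.616119384765625], [540.3027954101562, 76.95573425292969]]
1419 ((552.3321533203125, 51.82440185546875), (59.78224563598633, 60.11817932128906), 35.55558395385742) 0.0541116769384013 [[510.5350646972656, 58.89756774902344], [545.4932861328125, 9.988311767578125], [594.1292724609375, 44.75123596191406], [559.1710205078125, 93.66049194335938]]
974 ((565.2015991210938, -140.71981811523438), (16.88284683227539, 55.09652328491211), 73.56407165527344) 0.08418005241229595 [[536.390625, -141.02171325683594], [589.2357177734375, -156.6108856201172], [594.0125732421875, -140.4179229736328], [541.16748046875, -124.82875061035156]]
1252 ((565.1135864257812, -136.33135986328125), (61.92668533325195, 50.57556915283203), 41.52423095703125) 0.050604615888354354 [[525.1678466796875, -137.92575073242188], [558.6962890625, -175.79043579101562], [605.059326171875, -134.73696899414062], [571.5308837890625, -96.87228393554688]]
```

View pics/w2z.png

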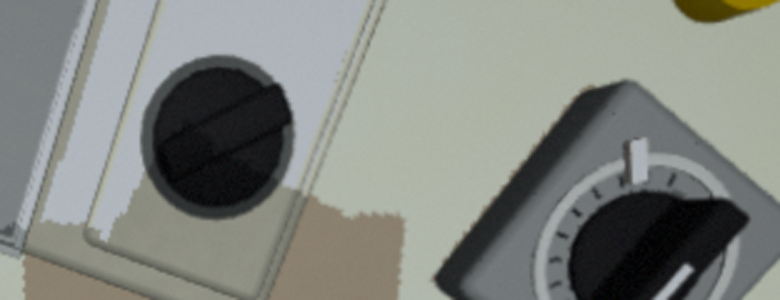

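move_arm(
  rows=[9,0,-8,0,0,0.14,0.6,9,0,-8,0,0,0.14,0.6,9,0,-8,0,0,0.14,0.6,9,0,-8,0,0,0.14,0.6,9,0,-8,0,0,0.14,0.6,9,0,-8,0,0,0.14,0.6,9,0,-8,0,0,0.14,0.6,9,0,-8,0,0,0.14,0.6,9,0,-8,0,0,0.14,0.6,9,0,-8,0,0,0.14,0.6,9,0,-8,0,0,0.14,0.6,9,0,-8,0,0,0.14,0.6],
)

```text
time: 4.85
position: [0.5529, 0.0474, 0.176]
tool_rot: [0.534, 0.846, -0.0, -0.0]
ft_force: [0.9, 0.0, -0.7]
grip_width: 0.0351
```

move_arm(
  rows=[0,0,0,0,0,0.11,0.6,0,0,0,0,0,0.11,0.6,0,0,0,0,0,0.1,0.6,0,0,0,0,0,0,0.6,0,0,0,0,0,0,0.6],
)

```text
time: 5.35
position: [0.5524, 0.0481, 0.1765]
tool_rot: [0.395, 0.919, -0.0, 0.0]
ft_force: [0.0, -0.6, -0.0]
grip_width: 0.0348
```

```bash
cat >> h.py <<'E'
def st():
    o=robot.get_obs(); R=Rt.from_quat(o['tool_rot']).as_matrix()
    print('t',o['time'],'p',o['position'].round(4),'yawY',np.degrees(np.arctan2(R[1,1],R[0,1])).round(2),'zax',R[:,2].round(4),'q',o['q'].round(3),'F',o['ft_force'].round(2),'w',round(o['grip_width'],4))
    return o
E
python3 -c "
from h import *
st()"
```

```text
t 5.35 p [0.5524 0.0481 0.1765] yawY 43.42 zax [-0.e+00 -1.e-04 -1.e+00] q [-0.115  0.493  1.658 -0.     0.99  -0.873] F [ 0.03 -0.58 -0.03] w 0.0348
```

move_arm(
  rows=[0,4,-20,0,0,0,0.6,0,0,-20,0,0,0,0.6,0,0,-20,0,0,0,0.6,0,0,-20,0,0,0,0.6,0,0,-20,0,0,0,0.6,0,0,-14,0,0,0,0.6,0,0,0,0,0,0,0.6],
  grip_force=25,
)

```text
time: 6.05
position: [0.5509, 0.0529, 0.0607]
tool_rot: [0.395, 0.919, -0.001, -0.002]
ft_force: [0.4, 0.4, -0.9]
grip_width: 0.035
```

move_arm(
  rows=[0,0,0,0,0,0,1,0,0,0,0,0,0,1,0,0,0,0,0,0,1,0,0,0,0,0,0,1],
  grip_force=25,
)

```text
time: 6.45
position: [0.5524, 0.0527, 0.0635]
tool_rot: [0.393, 0.92, -0.0, 0.001]
ft_force: [-0.7, -2.8, 3.7]
grip_width: 0.0159
```

```bash

python3 - <<'E'
from h import *
st()
c=shot('top'); im=c['color'][:,:,::-1]
cv2.imwrite('pics/t2.png',cv2.resize(im[140:230,130:270],None,fx=5,fy=5,interpolation=cv2.INTER_CUBIC))
P,ok=cloud(c)
# tilt from platform cloud
m=ok&(abs(P[...,0]-.58)<.07)&(P[...,1]>.13)&(P[...,1]<.29)
Q=P[m]; A=np.c_[Q[:,0],Q[:,1],np.ones(len(Q))]; s=np.linalg.lstsq(A,Q[:,2],rcond=None)[0]; print(len(Q),s, np.std(A@s-Q[:,2]))
E
```

```text
t 6.45 p [0.5524 0.0527 0.0635] yawY 43.72 zax [ 7.0e-04 -1.2e-03 -1.0e+00] q [-0.106  0.669  1.735 -0.002  0.737 -0.867] F [-0.73 -2.79  3.67] w 0.0159
3476 [13.79966691 -1.36958335 -7.75054475] 0.21509043588374574
```

View pics/t2.png

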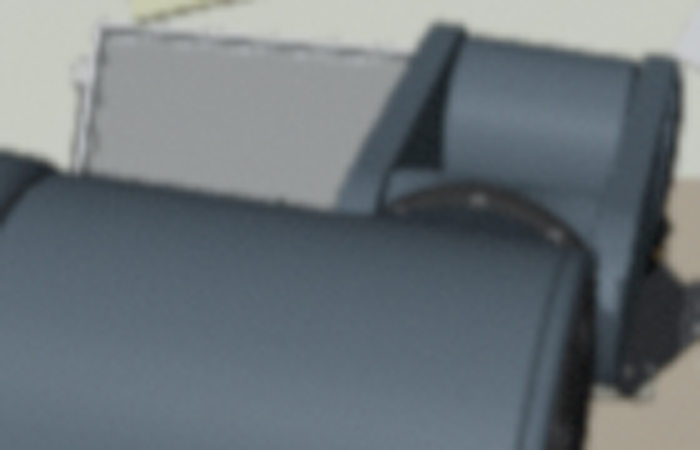

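```bash
cat >> h.py <<'E'
def tilt(c,show=True):
    P,ok=cloud(c); m=ok&(abs(P[...,0]-.58)<.075)&(P[...,1]>.125)&(P[...,1]<.32)&(P[...,2]>.03)&(P[...,2]<.085)
    Q=P[m]
    for _ in range(4):
        A=np.c_[Q[:,0]-.58,Q[:,1]-.22,np.ones(len(Q))]; s=np.linalg.lstsq(A,Q[:,2],rcond=None)[0]; e=A@s-Q[:,2]; Q=Q[abs(e)<.004]
    print('tilt',len(Q),s,e.std())
E
python3 - <<'E'
from h import *
tilt(shot('scene')); tilt(shot('top'))
E
```

```text
tilt 195 [-0.00364761  0.10856398  0.05687077] 0.0015789191433053398
tilt 727 [0.00937045 0.09793587 0.05247429] 0.0017384186990169299
```

move_arm(
  rows=[0,0,0,0,0,-0.14,1,0,0,0,0,0,-0.14,1,0,0,0,0,0,-0.14,1,0,0,0,0,0,-0.14,1,0,0,0,0,0,-0.14,1,0,0,0,0,0,-0.14,1,0,0,0,0,0,-0.14,1,0,0,0,0,0,-0.14,1,0,0,0,0,0,-0.14,1,0,0,0,0,0,-0.14,1,0,0,0,0,0,-0.14,1,0,0,0,0,0,-0.14,1],
)

```text
time: 7.8
position: [0.5548, 0.0525, 0.0635]
tool_rot: [0.948, 0.318, 0.002, 0.002]
ft_force: [1.5, -4.2, 2.1]
grip_width: 0.016
```

```bash
python3 - <<'E'
from h import *
st()
tilt(shot('scene')); tilt(shot('top'));c=shot('wrist','w3.png')
tilt(c)
E
```

```text
t 7.8 p [0.5548 0.0525 0.0635] yawY -52.88 zax [ 0.0057 -0.0015 -1.    ] q [-1.060e-01  6.690e-01  1.733e+00 -1.000e-03  7.330e-01  8.180e-01] F [ 1.52 -4.24  2.07] w 0.016
tilt 77 [-0.12965267  0.22898464  0.05818742] 0.0020307449595886656
tilt 737 [0.00182746 0.02945347 0.06298958] 0.0017450216105551494
tilt 38230 [-0.00049861  0.02559649  0.06245674] 0.0006629694081183342
```

View pics/w3.png

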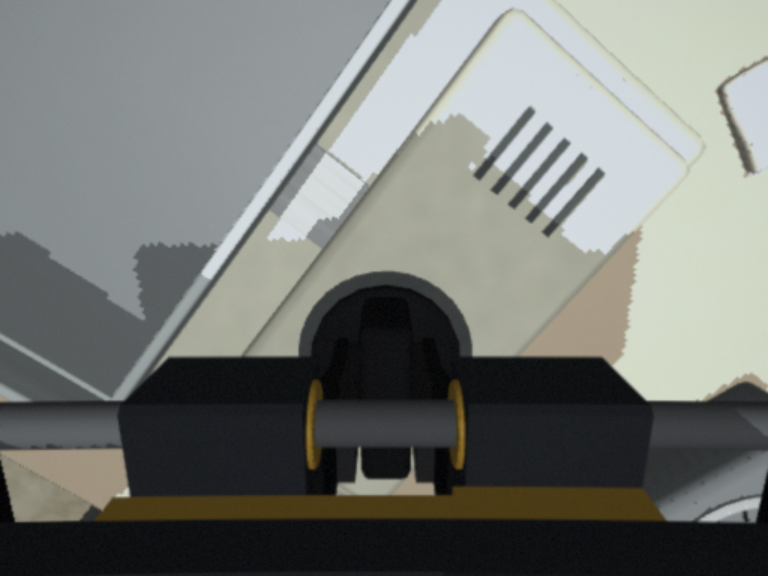

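move_arm(
  rows=[0,0,0,0,0,-0.12,1,0,0,0,0,0,-0.12,1,0,0,0,0,0,-0.12,1,0,0,0,0,0,-0.12,1,0,0,0,0,0,-0.12,1,0,0,0,0,0,0,1,0,0,0,0,0,0,1],
)

```text
time: 8.65
position: [0.5551, 0.0517, 0.0635]
tool_rot: [1.0, 0.028, 0.003, 0.001]
ft_force: [4.4, -7.9, 3.6]
grip_width: 0.0157
```

```bash
python3 - <<'E'
from h import *
st()
c=shot('wrist','w4.png')
tilt(c)
P,ok=cloud(c)
for lo,hi in ((.13,.18),(.18,.25),(.13,.25)):
    m=ok&(P[...,1]>lo)&(P[...,1]<hi)&(P[...,0]>.53)&(P[...,0]<.66)&(P[...,2]>.055)&(P[...,2]<.08); print(np.median(P[m][:,2]),m.sum())
# housing top & desk flatness
m=ok&(abs(P[...,2]-.049)<.006)&(P[...,1]<.08)&(P[...,1]>0); Q=P[m]; A=np.c_[Q[:,:2],np.ones(len(Q))]; print('housing',np.linalg.lstsq(A,Q[:,2],rcond=None)[0],Q[:,2].mean())
m=ok&(abs(P[...,2])<.006); Q=P[m]; A=np.c_[Q[:,:2],np.ones(len(Q))]; print('desk',np.linalg.lstsq(A,Q[:,2],rcond=None)[0],Q[:,2].mean())
E
```

```text
t 8.65 p [0.5551 0.0517 0.0635] yawY -86.8 zax [ 0.0061 -0.0024 -1.    ] q [-0.107  0.669  1.733 -0.003  0.733  1.41 ] F [ 4.37 -7.92  3.58] w 0.0157
tilt 26333 [-0.0007632   0.00260211  0.06601916] 0.0006183365916496252
0.06583369803731498 24908
0.06577873786720269 226
0.06583327834120592 25134
housing [-0.01903235  0.01253837  0.0594569 ] 0.048222474461876726
desk [-0.00087532 -0.00207657 -0.000535  ] -0.0009449653345286888
```

View pics/w4.png

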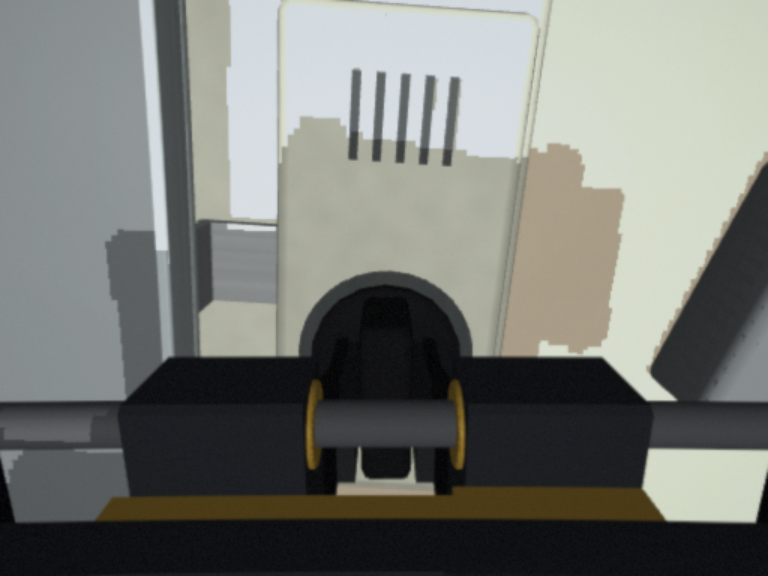

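move_arm(
  rows=[0,0,0,0,0,0,0.6,0,0,0,0,0,0,0.6,0,0,0,0,0,0,0.6,0,0,40,0,0,0,0.6,-25,10,40,0,0,0,0.6,-25,25,30,0,0,0,0.6,-25,30,30,0,0,0,0.6,-25,30,30,0,0,0,0.6,-15,30,0,0,0,0,0.6,0,0,0,0,0,0,0.6,0,0,0,0,0,0,0.6],
)

```text
time: 9.8
position: [0.4362, 0.179, 0.2324]
tool_rot: [1.0, 0.028, -0.0, 0.0]
ft_force: [0.3, -0.7, -1.1]
grip_width: 0.0349
```

```bash
python3 - <<'E'
from h import *
st()
c=shot('wrist','w5.png')
tilt(c)
E
```

```text
t 9.8 p [0.4362 0.179  0.2324] yawY -86.81 zax [-8.e-04 -1.e-04 -1.e+00] q [ 0.152  0.308  1.793 -0.     1.041  1.667] F [ 0.32 -0.75 -1.11] w 0.0349
tilt 21328 [-0.0014251   0.00191643  0.06596692] 0.0007707662673188162
```

View pics/w5.png

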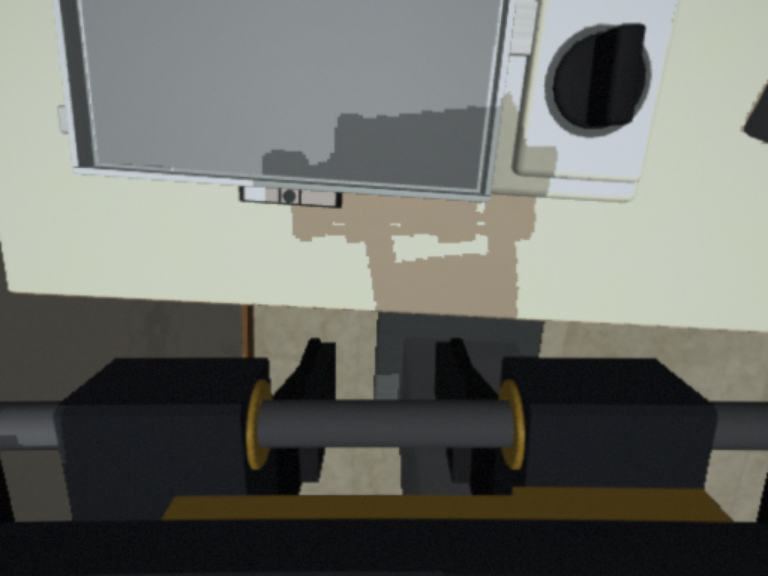

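```bash
python3 - <<'E'
from h import *
c=shot('wrist')
im=c['color'][:,:,::-1]
cv2.imwrite('pics/w5z.png',cv2.resize(im[118:144,150:240],None,fx=8,fy=8,interpolation=cv2.INTER_CUBIC))
P,ok=cloud(c)
z=[]
for k in range(3):
    c=shot('wrist');P,ok=cloud(c)
    m=ok&(P[...,0]>.52)&(P[...,0]<.66)&(P[...,1]>.115)&(P[...,1]<.30)&(abs(P[...,2]-.066)<.005)
    Q=P[m];yy=Q[:,1];print([(round(a,3),round(float(np.mean(Q[(yy>=a)&(yy<a+.03)][:,2])),5),int(((yy>=a)&(yy<a+.03)).sum())) for a in np.arange(.115,.3,.03)])
E
```

```text
[(np.float64(0.115), 0.06585, 2426), (np.float64(0.145), 0.06584, 2887), (np.float64(0.175), 0.06595, 2818), (np.float64(0.205), 0.06598, 2763), (np.float64(0.235), 0.06603, 2735), (np.float64(0.265), 0.06607, 2667), (np.float64(0.295), 0.06611, 437)]
[(np.float64(0.115), 0.06588, 2425), (np.float64(0.145), 0.06585, 2887), (np.float64(0.175), 0.06592, 2840), (np.float64(0.205), 0.066, 2794), (np.float64(0.235), 0.06602, 2721), (np.float64(0.265), 0.06611, 2686), (np.float64(0.295), 0.06614, 437)]
[(np.float64(0.115), 0.06586, 2427), (np.float64(0.145), 0.06585, 2900), (np.float64(0.175), 0.06592, 2839), (np.float64(0.205), 0.06597, 2802), (np.float64(0.235), 0.06602, 2726), (np.float64(0.265), 0.06606, 2683), (np.float64(0.295), 0.0661, 446)]
```

View pics/w5z.png

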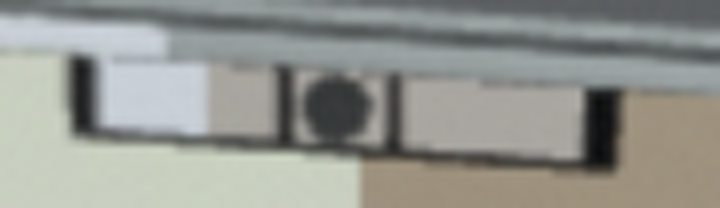

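move_arm(
  rows=[0,-40,10,0,0,0,0.6,0,-42,10,0,0,0,0.5,0,-42,10,0,0,0,0.4,0,-42,0,0,0,0,0.3,0,-42,0,0,0,0,0.3,0,-42,0,0,0,0,0.3,0,-42,0,0,0,0,0.3,0,-42,0,0,0,0,0.3,0,-42,0,0,0,0,0.3,0,-42,0,0,0,0,0.3,0,-42,0,0,0,0,0.3,0,-10,0,0,0,0,0.3],
)

```text
time: 11.25
position: [0.4371, -0.2974, 0.2621]
tool_rot: [1.0, 0.024, 0.0, 0.001]
ft_force: [-0.7, 0.8, 0.1]
grip_width: 0.0607
```

move_arm(
  rows=[-10,0,0,0,0,0,0.3,0,0,0,0,0,0,0.3],
)

```text
time: 11.45
position: [0.4251, -0.2904, 0.2617]
tool_rot: [1.0, 0.026, -0.001, -0.002]
ft_force: [1.0, 1.1, -0.8]
grip_width: 0.0609
```

```bash
cat >> h.py <<'E'
def caps(c,box,zlo=.046,zhi=.058,show=True):
    "connected blobs of points at cap height: center/diameter/colour"
    P,ok=cloud(c); m=(ok&(P[...,2]>zlo)&(P[...,2]<zhi)&(P[...,0]>box[0])&(P[...,0]<box[1])&(P[...,1]>box[2])&(P[...,1]<box[3])).astype(np.uint8)
    n,l,s,ce=cv2.connectedComponentsWithStats(m)
    for i in range(1,n):
        if s[i,4]<60: continue
        Q=P[l==i]; (x,y),r=cv2.minEnclosingCircle((Q[:,:2]*1000).astype(np.float32))
        print('blob',s[i,4],'c',round(x,1),round(y,1),'mean',(Q[:,:2].mean(0)*1000).round(1),'r',round(r,1),'z',Q[:,2].mean().round(4),'rgb',c['color'][l==i].mean(0).astype(int),'px',ce[i].round(0))
E
python3 - <<'E'
from h import *
st()
c=shot('wrist','w6.png')
caps(c,(.35,.75,-.45,-.1)); caps(c,(.35,.75,-.45,-.1),.034,.044)
E
```

```text
t 11.45 p [ 0.4251 -0.2904  0.2617] yawY -87.05 zax [-0.0028  0.0032 -1.    ] q [-0.817  0.333  1.655  0.     1.159  0.703] F [ 1.03  1.14 -0.8 ] w 0.0609
blob 78 c 568.2 -116.3 mean [ 569.8 -116.2] r 9.8 z 0.0496 rgb [31 32 34] px [89.  8.]
blob 1125 c 560.0 -147.4 mean [ 558.8 -155.9] r 27.1 z 0.0503 rgb [26 27 29] px [130.  23.]
blob 1137 c 520.5 -363.9 mean [ 520.6 -363.3] r 19.5 z 0.0502 rgb [27 27 28] px [333.  76.]
blob 1077 c 512.4 -281.7 mean [ 512.5 -281.6] r 19.2 z 0.0502 rgb [18 16 17] px [254.  80.]
blob 923 c 445.1 -204.9 mean [ 445.5 -205.3] r 19.0 z 0.0501 rgb [ 17 105  42] px [182. 140.]
blob 885 c 432.1 -369.3 mean [ 432.5 -368.7] r 19.1 z 0.0503 rgb [ 16 112  44] px [328. 159.]
blob 867 c 564.2 -140.6 mean [ 550.7 -144.5] r 40.1 z 0.0432 rgb [126 131 133] px [122.  33.]
blob 1978 c 553.2 -153.4 mean [ 533.9 -165.7] r 60.6 z 0.0421 rgb [113 118 119] px [144.  52.]
```

View pics/w6.png

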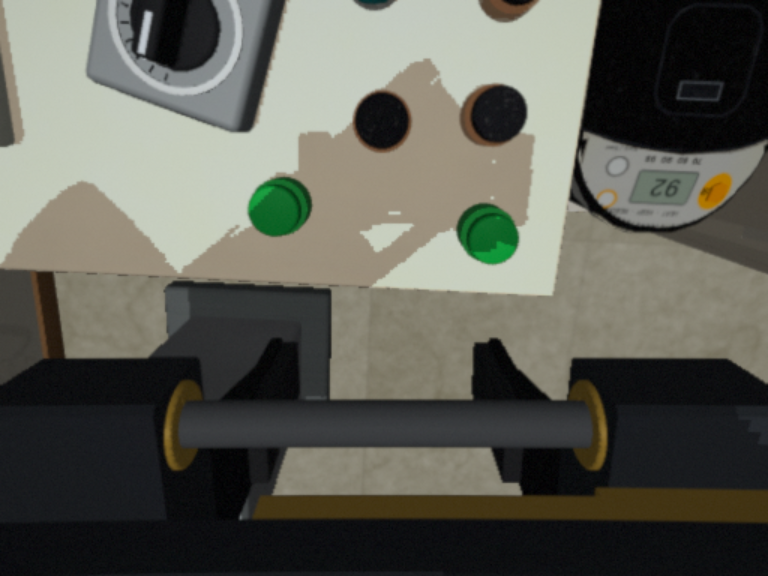

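move_arm(
  rows=[30,3,-20,0,0,-0.05,0.3,30,3,-30,0,0,0,0.3,27,3,-35,0,0,0,0.3,0,0,-35,0,0,0,0.3,0,0,-30,0,0,0,0.3,0,0,-20,0,0,0,0.3,0,0,0,0,0,0,0.3],
)

```text
time: 12.2
position: [0.5123, -0.2792, 0.0899]
tool_rot: [1.0, 0.002, -0.003, -0.003]
ft_force: [0.0, 0.4, 0.3]
grip_width: 0.061
```

```bash
python3 - <<'E'
from h import *
st()
c=shot('wrist','w7.png')
caps(c,(.35,.75,-.45,-.1))
E
```

```text
t 12.2 p [ 0.5123 -0.2792  0.0899] yawY -89.73 zax [-0.0057  0.005  -1.    ] q [-0.691  0.654  1.642  0.     0.852  0.875] F [0.04 0.42 0.25] w 0.061
blob 4236 c 608.9 -367.9 mean [ 609.3 -367.1] r 19.4 z 0.0502 rgb [23 23 25] px [421.  51.]
blob 3803 c 565.7 -142.5 mean [ 564.8 -155.7] r 29.0 z 0.0507 rgb [21 21 23] px [ 47. 132.]
blob 2791 c 521.0 -362.9 mean [ 522.1 -362.4] r 19.3 z 0.0502 rgb [15 15 17] px [392. 203.]
blob 2625 c 512.8 -281.5 mean [ 513.8 -281.3] r 19.2 z 0.0502 rgb [15 15 17] px [262. 214.]
```

View pics/w7.png

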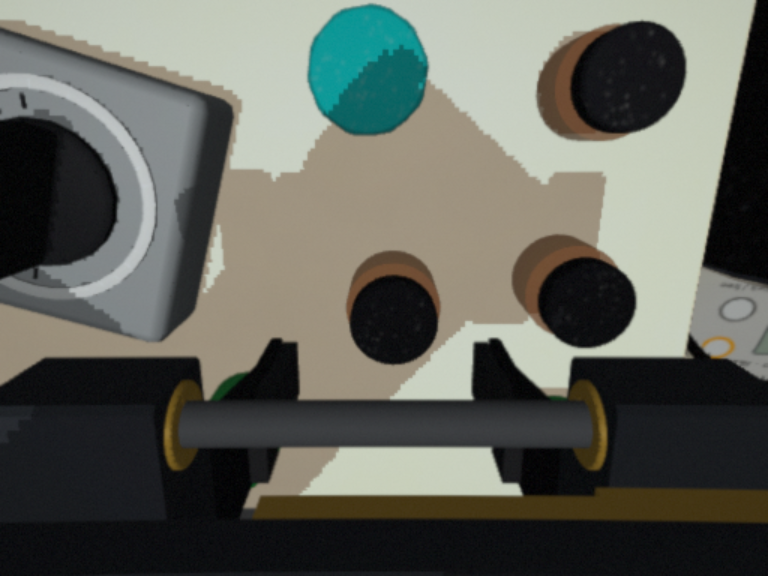

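move_arm(
  rows=[1,-2,-25,0,0,0,0.3,0,0,-25,0,0,0,0.3,0,0,-20,0,0,0,0.3,0,0,-9,0,0,0,0.3,0,0,0,0,0,0,1,0,0,0,0,0,0,1,0,0,0,0,0,0,1,0,0,0,0,0,0,1],
  grip_force=15,
)

```text
time: 13.05
position: [0.5161, -0.2851, 0.015]
tool_rot: [1.0, 0.001, 0.001, 0.001]
ft_force: [0.6, 0.1, 5.3]
grip_width: 0.0429
```

move_arm(
  rows=[0,0,30,0,0,0,1,0,0,45,0,0,0,1,0,15,45,0,0,0,1,0,40,28,0,0,0,1,0,45,20,0,0,0,1,0,45,0,0,0,0,1,0,45,0,0,0,0,1,0,45,0,0,0,0,1,0,45,0,0,0,0,1,0,45,0,0,0,0,1,0,45,0,0,0,0,1,0,45,0,0,0,0,1],
)

```text
time: 14.25
position: [0.5149, 0.132, 0.1821]
tool_rot: [1.0, 0.001, 0.001, 0.0]
ft_force: [1.0, -0.2, 0.3]
grip_width: 0.0431
```

```bash
python3 - <<'E'
from h import *
st()
c=shot('wrist','w8.png')
t=shot('top','t3.png')
for cc,n in ((c,'wrist'),(t,'top')):
    for d in robot.spot_point(n,'platform_mid'): print(n,d['at'],d['conf'],world_z(cc,d['at'],.067))
# rim tops
for cc in (c,t):
    P,ok=cloud(cc); m=ok&(P[...,2]>.077)&(P[...,2]<.09)&(P[...,1]>.07)&(P[...,1]<.4)&(P[...,0]>.44)&(P[...,0]<.72)
    Q=P[m]; print(len(Q),Q.min(0),Q.max(0),cv2.minAreaRect((Q[:,:2]*1000).astype(np.float32)))
E
```

```text
t 14.25 p [0.5149 0.132  0.1821] yawY -89.85 zax [ 1.e-03 -1.e-04 -1.e+00] q [ 0.041  0.457  1.71  -0.     0.974  1.609] F [ 0.97 -0.23  0.31] w 0.0431
wrist [117.0, 100.9] 0.67 [0.58403123 0.24316679 0.067     ]
2607 [0.47936828 0.11641737 0.07700088] [0.65215906 0.34566556 0.08571696] ((520.6963500976562, 195.8218231201172), (121.395263671875, 283.4688415527344), 36.5683479309082)
159 [0.48052423 0.11367586 0.07705175] [0.69170089 0.36409894 0.08911079] ((586.1026611328125, 239.12619018554688), (249.7898712158203, 209.57887268066406), 89.58767700195312)
```

View pics/w8.png

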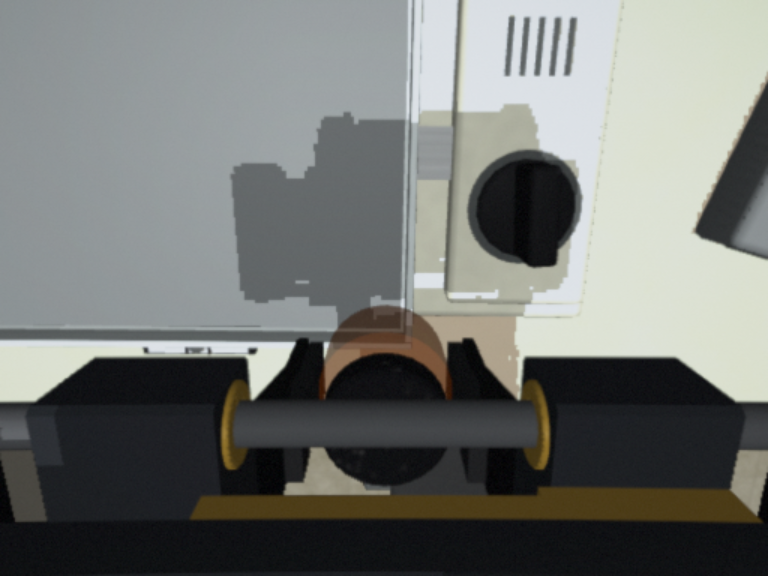

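move_arm(
  rows=[9,44,0,0,0,0,1,9,44,0,0,0,0,1,9,44,0,0,0,0,1,8,44,-10,0,0,0,1,0,2,-25,0,0,0,1,0,0,-30,0,0,0,1,0,0,-20,0,0,0,1,0,0,0,0,0,0,1],
)

```text
time: 15.25
position: [0.5484, 0.3056, 0.0934]
tool_rot: [1.0, 0.0, -0.003, 0.001]
ft_force: [-1.3, -0.3, -1.1]
grip_width: 0.0432
```

move_arm(
  rows=[0,0,-6,0,0,0,1,0,0,-3,0,0,0,1,0,0,0,0,0,0,1,0,0,0,0,0,0,1],
)

```text
time: 15.65
position: [0.5509, 0.3083, 0.0885]
tool_rot: [1.0, 0.001, 0.001, -0.0]
ft_force: [-0.9, -0.1, -0.8]
grip_width: 0.0429
```

```bash
python3 - <<'E'
from h import *
for i in range(3): st(); c=shot('scene','s8.png')
im=c['color'][:,:,::-1]; cv2.imwrite('pics/s8z.png',cv2.resize(im[130:220,190:310],None,fx=6,fy=6,interpolation=cv2.INTER_CUBIC))
shot('wrist','w9.png')
E
```

```text
t 15.65 p [0.5509 0.3083 0.0885] yawY -89.85 zax [ 1.7e-03  6.0e-04 -1.0e+00] q [ 0.334  0.702  1.524 -0.     0.914  1.902] F [-0.89 -0.15 -0.76] w 0.0429
t 15.7 p [0.5508 0.3084 0.0885] yawY -89.85 zax [ 1.6e-03  5.0e-04 -1.0e+00] q [ 0.334  0.702  1.524 -0.     0.914  1.902] F [-0.39  0.05 -1.06] w 0.0428
t 15.75 p [0.5507 0.3085 0.0884] yawY -89.84 zax [ 1.4e-03  5.0e-04 -1.0e+00] q [ 0.334  0.702  1.524 -0.     0.914  1.902] F [-0.8   0.13 -0.28] w 0.0426
```

View pics/s8z.png

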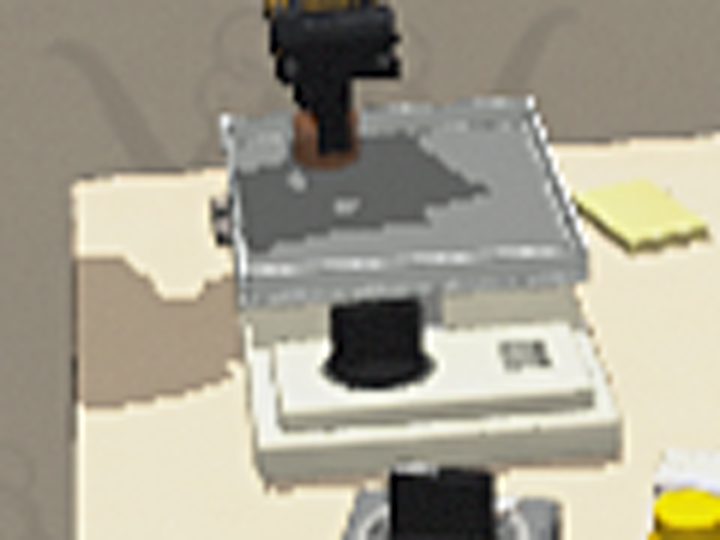

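View pics/w9.png

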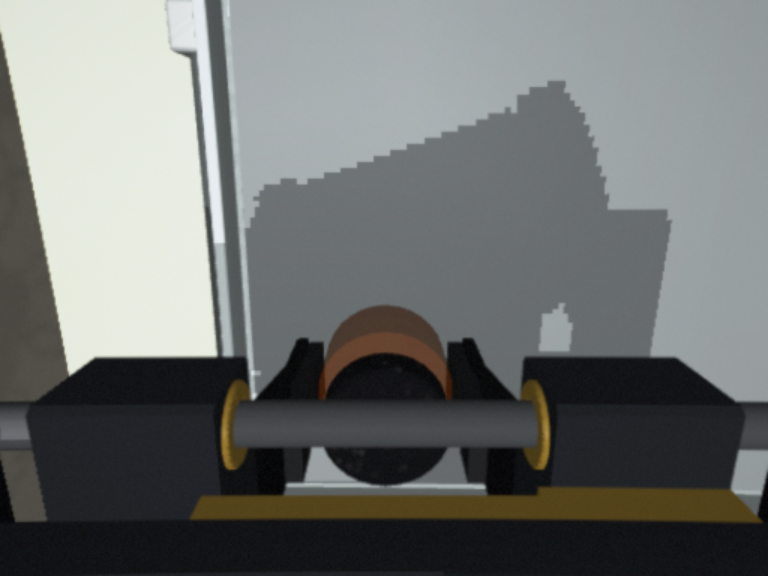

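move_arm(
  rows=[0,0,-3,0,0,0,1,0,0,-2,0,0,0,1,0,0,0,0,0,0,1],
)

```text
time: 16.15
position: [0.5498, 0.3082, 0.082]
tool_rot: [1.0, 0.001, -0.001, 0.0]
ft_force: [-1.3, 0.1, -0.8]
grip_width: 0.043
```

```bash
python3 - <<'E'
from h import *
st()
E
```

```text
t 16.15 p [0.5498 0.3082 0.082 ] yawY -89.84 zax [-1.e-03 -3.e-04 -1.e+00] q [0.334 0.711 1.527 0.    0.904 1.902] F [-1.28  0.12 -0.84] w 0.043
```

move_arm(
  rows=[0,0,-2,0,0,0,1,0,0,0,0,0,0,1],
)

```text
time: 16.35
position: [0.55, 0.3083, 0.0818]
tool_rot: [1.0, 0.002, -0.0, 0.0]
ft_force: [-3.3, -0.5, 7.9]
grip_width: 0.0428
```

move_arm(
  rows=[0,0,-2,0,0,0,1,0,0,0,0,0,0,1],
)

```text
time: 16.55
position: [0.5501, 0.3083, 0.0815]
tool_rot: [1.0, 0.002, 0.0, 0.0]
ft_force: [-4.9, -3.0, 15.1]
grip_width: 0.043
```

move_arm(
  rows=[0,0,3,0,0,0,1,0,0,0,0,0,0,0.42,0,0,0,0,0,0,0.42,0,0,0,0,0,0,0.42,0,0,20,0,0,0,0.42,0,0,40,0,0,0,0.42,0,-25,40,0,0,0,0.42,0,-40,20,0,0,0,0.42,0,-45,0,0,0,0,0.42,0,-45,0,0,0,0,0.42,0,-45,0,0,0,0,0.42,0,-45,0,0,0,0,0.42],
)

```text
time: 17.75
position: [0.5499, 0.0617, 0.2014]
tool_rot: [1.0, 0.002, -0.0, -0.0]
ft_force: [0.4, -0.6, 0.6]
grip_width: 0.0507
```

move_arm(
  rows=[-5,-45,5,0,0,0,0.42,-5,-45,5,0,0,0,0.3,-5,-45,5,0,0,0,0.3,-5,-45,5,0,0,0,0.3,-5,-45,0,0,0,0,0.3,-5,-45,0,0,0,0,0.3,-5,-45,0,0,0,0,0.3,-5,-45,0,0,0,0,0.3,-5,-45,0,0,0,0,0.3,-5,-20,0,0,0,0,0.3,0,0,0,0,0,0,0.3],
)

```text
time: 18.85
position: [0.4993, -0.3647, 0.2209]
tool_rot: [1.0, -0.001, -0.0, 0.0]
ft_force: [0.3, 0.4, 0.1]
grip_width: 0.061
```

```bash
python3 - <<'E'
from h import *
st()
c=shot('wrist','w10.png')
caps(c,(.35,.75,-.45,-.1))
t=shot('top','t10.png'); caps(t,(.45,.72,.1,.38),.108,.13)
E
```

```text
t 18.85 p [ 0.4993 -0.3647  0.2209] yawY -90.07 zax [-3.e-04 -4.e-04 -1.e+00] q [-0.811  0.52   1.452 -0.     1.169  0.761] F [0.29 0.42 0.07] w 0.061
blob 1440 c 608.9 -368.3 mean [ 609.  -368.2] r 19.0 z 0.0502 rgb [21 21 22] px [261.  53.]
blob 1512 c 565.9 -142.4 mean [ 564.  -155.8] r 29.1 z 0.0506 rgb [24 24 26] px [ 35. 104.]
blob 1131 c 520.8 -363.8 mean [ 521.5 -363.7] r 19.0 z 0.0502 rgb [19 19 20] px [257. 149.]
blob 971 c 445.7 -205.3 mean [ 446.6 -205.7] r 19.2 z 0.05 rgb [ 13 108  41] px [106. 220.]
blob 933 c 432.3 -369.4 mean [ 433.5 -369.3] r 19.1 z 0.0502 rgb [ 21 157  62] px [262. 231.]
blob 139 c 539.0 314.6 mean [537.8 314.2] r 18.8 z 0.1193 rgb [45 44 46] px [154. 190.]
```

View pics/t10.png

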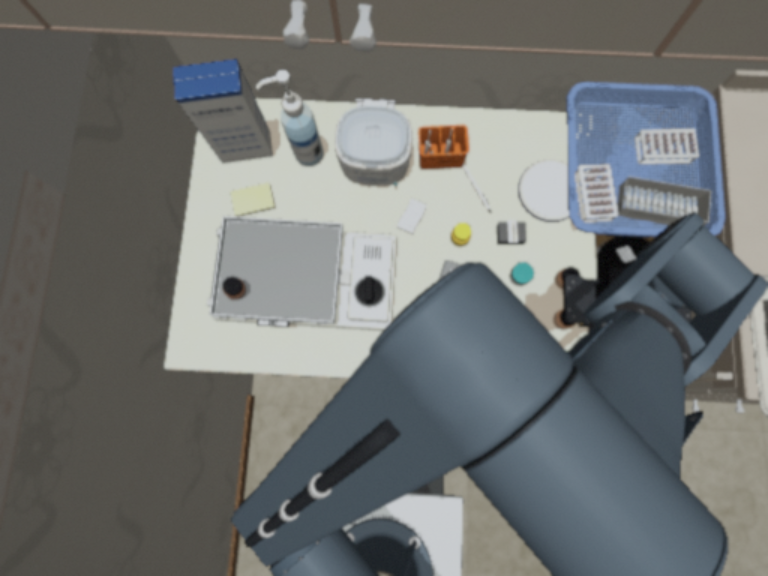

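View pics/w10.png

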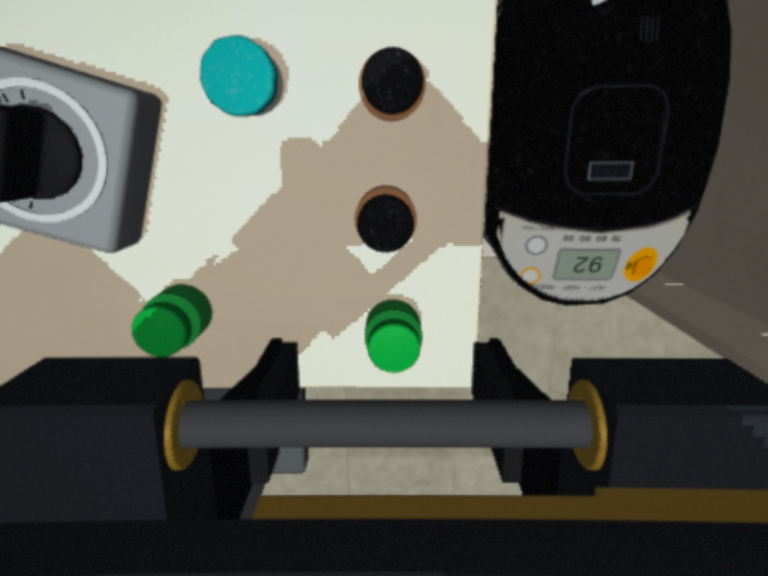

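```bash
python3 - <<'E'
from h import *
c=shot('wrist'); P,ok=cloud(c)
for r,k in ((110,390),(110,430),(60,350),(170,380),(160,345),(20,420)): print(r,k,P[r,k].round(3),ok[r,k])
m=ok&(P[...,1]<-.425)&(P[...,0]<.75); print(P[m][:,2].max(), np.percentile(P[m][:,2],[50,90]))
E
```

```text
110 390 [ 0.554 -0.52  -0.036] True
110 430 [ 0.554 -0.566 -0.035] True
60 350 [ 0.612 -0.471 -0.05 ] True
170 380 [ 0.478 -0.519 -0.046] True
160 345 [ 0.49  -0.476 -0.056] True
20 420 [ 0.651 -0.54  -0.034] True
0.05113956924345059 [-0.04957056 -0.03217609]
```

move_arm(
  rows=[11,0,-40,0,0,0,0.3,11,1,-40,0,0,0,0.3,0,0,-40,0,0,0,0.3,0,0,-40,0,0,0,0.3,0,0,-30,0,0,0,0.3,0,0,-17,0,0,0,0.3,0,0,0,0,0,0,0.3,0,0,0,0,0,0,1,0,0,0,0,0,0,1,0,0,0,0,0,0,1,0,0,0,0,0,0,1],
)

```text
time: 20.1
position: [0.5233, -0.3619, 0.0165]
tool_rot: [1.0, 0.001, 0.001, 0.001]
ft_force: [0.4, 0.1, 4.9]
grip_width: 0.043
```

move_arm(
  rows=[0,0,30,0,0,0,1,0,0,45,0,0,0,1,0,15,45,0,0,0,1,0,40,28,0,0,0,1,8,45,20,0,0,0,1,8,45,0,0,0,0,1,8,45,0,0,0,0,1,8,45,0,0,0,0,1,8,45,0,0,0,0,1,8,45,0,0,0,0,1,8,45,0,0,0,0,1,8,45,0,0,0,0,1],
)

```text
time: 21.3
position: [0.5861, 0.0561, 0.1831]
tool_rot: [1.0, 0.001, 0.0, -0.0]
ft_force: [1.3, -0.1, -0.8]
grip_width: 0.0431
```

move_arm(
  rows=[9,44,0,0,0,0,1,10,44,0,0,0,0,1,10,44,0,0,0,0,1,10,44,-10,0,0,0,1,0,8,-25,0,0,0,1,0,0,-30,0,0,0,1,0,0,-25,0,0,0,1,0,0,-4,0,0,0,1,0,0,0,0,0,0,1,0,0,0,0,0,0,1],
)

```text
time: 22.3
position: [0.6264, 0.2383, 0.0902]
tool_rot: [1.0, 0.001, 0.001, -0.0]
ft_force: [1.0, 0.1, -0.3]
grip_width: 0.0431
```

move_arm(
  rows=[0,0,-3,0,0,0,1,0,0,0,0,0,0,1],
)

```text
time: 22.5
position: [0.6258, 0.2383, 0.0867]
tool_rot: [1.0, 0.001, 0.001, -0.0]
ft_force: [-0.1, 0.0, -1.1]
grip_width: 0.043
```

move_arm(
  rows=[0,0,-3,0,0,0,1,0,0,0,0,0,0,1],
)

```text
time: 22.7
position: [0.6258, 0.2384, 0.0832]
tool_rot: [1.0, 0.001, 0.001, -0.0]
ft_force: [-0.4, 0.5, 1.2]
grip_width: 0.0428
```

move_arm(
  rows=[0,0,-2,0,0,0,1,0,0,0,0,0,0,1],
)

```text
time: 22.9
position: [0.6259, 0.2384, 0.0831]
tool_rot: [1.0, 0.002, 0.001, -0.0]
ft_force: [-2.4, -1.3, 10.0]
grip_width: 0.0431
```

move_arm(
  rows=[0,0,2,0,0,0,1,0,0,0,0,0,0,0.42,0,0,0,0,0,0,0.42,0,0,0,0,0,0,0.42,0,0,20,0,0,0,0.42,0,0,40,0,0,0,0.42,0,-25,40,0,0,0,0.42,0,-40,20,0,0,0,0.42,0,-45,0,0,0,0,0.42,0,-45,0,0,0,0,0.42,0,-45,0,0,0,0,0.42,0,-45,0,0,0,0,0.42],
)

```text
time: 24.1
position: [0.6249, -0.0083, 0.2024]
tool_rot: [1.0, 0.002, -0.0, -0.0]
ft_force: [0.2, 0.1, 0.6]
grip_width: 0.0505
```

move_arm(
  rows=[-4,-45,5,0,0,0,0.3,-4,-45,5,0,0,0,0.3,-4,-45,5,0,0,0,0.3,-4,-45,5,0,0,0,0.3,-4,-45,0,0,0,0,0.3,-4,-45,0,0,0,0,0.3,-4,-45,0,0,0,0,0.3,-4,-45,0,0,0,0,0.3,0,-4,0,0,0,0,0.3,0,0,0,0,0,0,0.3],
)

```text
time: 25.1
position: [0.5925, -0.372, 0.2216]
tool_rot: [1.0, 0.0, -0.0, -0.001]
ft_force: [-0.2, 0.2, 0.4]
grip_width: 0.0609
```

```bash
python3 - <<'E'
from h import *
st()
c=shot('wrist','w11.png')
caps(c,(.35,.75,-.45,-.1))
t=shot('top','t11.png'); caps(t,(.45,.72,.1,.38),.108,.13); caps(t,(.45,.72,-.45,-.2))
E
```

```text
t 25.1 p [ 0.5925 -0.372   0.2216] yawY -90.0 zax [-7.0e-04  1.2e-03 -1.0e+00] q [-0.72   0.634  1.226  0.     1.283  0.85 ] F [-0.19  0.22  0.37] w 0.0609
blob 892 c 695.2 -139.3 mean [ 694.  -147.1] r 19.2 z 0.0497 rgb [209 206   1] px [10. 61.]
blob 1107 c 609.3 -368.2 mean [ 610.  -368.2] r 19.0 z 0.0502 rgb [21 21 23] px [254. 153.]
blob 170 c 601.8 -120.9 mean [ 601.2 -122.5] r 9.2 z 0.0496 rgb [173 175 176] px [  6. 162.]
blob 1245 c 566.1 -142.1 mean [ 566.8 -154.9] r 29.0 z 0.0505 rgb [26 27 29] px [ 45. 195.]
blob 661 c 432.1 -369.1 mean [ 431.2 -369.3] r 19.3 z 0.0505 rgb [ 24 169  68] px [255. 308.]
blob 132 c 624.8 236.2 mean [623.8 235.8] r 19.1 z 0.1169 rgb [49 48 50] px [184. 163.]
blob 137 c 539.4 322.6 mean [538.8 321.3] r 19.4 z 0.117 rgb [47 47 48] px [152. 190.]
blob 82 c 610.6 -368.8 mean [ 611.1 -366.3] r 18.8 z 0.0504 rgb [35 32 31] px [379. 183.]
```

View pics/w11.png

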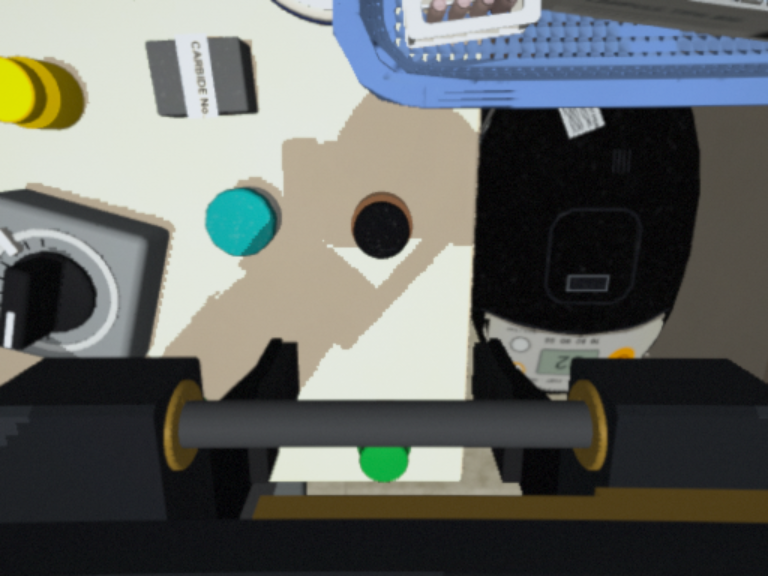

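View pics/t11.png

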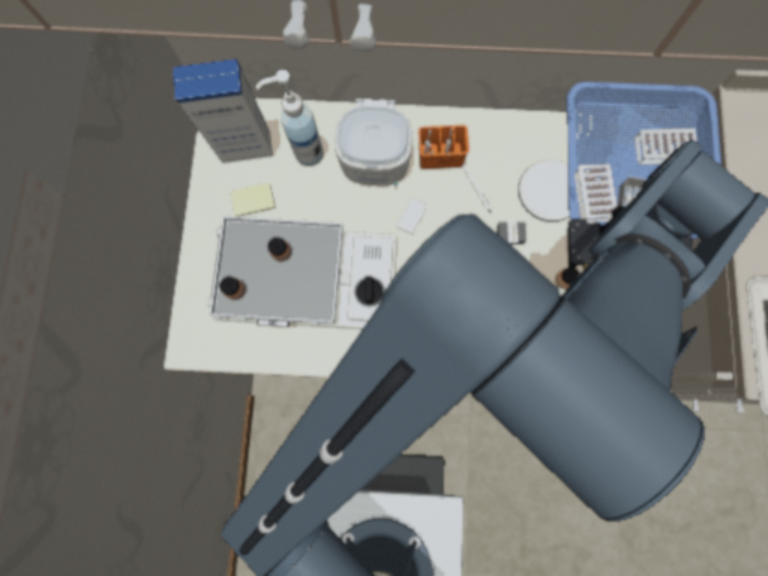

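```bash
python3 - <<'E'
from h import *
c=shot('wrist'); P,ok=cloud(c)
m=ok&(P[...,1]<-.3)&(P[...,0]>.55)&(P[...,2]>.01)&(c['color'][...,2].astype(int)-c['color'][...,0]>50)
Q=P[m]; print(Q.min(0),Q.max(0),np.percentile(Q[:,0],1))
E
```

```text
[ 0.68291648 -0.57805293  0.06695756] [ 0.74047433 -0.34606888  0.11619957] 0.6834849611494775
```

move_arm(
  rows=[8,2,-40,0,0,0,0.3,8,2,-40,0,0,0,0.3,0,0,-40,0,0,0,0.3,0,0,0,0,0,0,0.3],
)

```text
time: 25.65
position: [0.6058, -0.3611, 0.096]
tool_rot: [1.0, 0.003, -0.006, -0.005]
ft_force: [-0.9, 0.6, -0.1]
grip_width: 0.0608
```

move_arm(
  rows=[0,0,0,0,0,0,0.3],
)

```text
time: 25.75
position: [0.6095, -0.365, 0.1025]
tool_rot: [1.0, 0.002, -0.001, -0.001]
ft_force: [0.8, -1.0, 0.1]
grip_width: 0.0607
```

move_arm(
  rows=[0,-3,-35,0,0,0,0.3,0,0,-35,0,0,0,0.3,0,0,-20,0,0,0,0.3,0,0,0,0,0,0,0.3,0,0,0,0,0,0,1,0,0,0,0,0,0,1,0,0,0,0,0,0,1,0,0,0,0,0,0,1],
)

```text
time: 26.55
position: [0.6106, -0.3705, 0.0152]
tool_rot: [1.0, 0.001, 0.002, 0.001]
ft_force: [-1.2, 0.7, 6.2]
grip_width: 0.043
```

move_arm(
  rows=[0,0,30,0,0,0,1,0,0,45,0,0,0,1,0,15,45,0,0,0,1,0,40,28,0,0,0,1,0,45,20,0,0,0,1,-7,45,0,0,0,0,1,-7,45,0,0,0,0,1,-7,45,0,0,0,0,1,-7,45,0,0,0,0,1,-7,45,0,0,0,0,1,-7,45,0,0,0,0,1,-7,45,0,0,0,0,1],
)

```text
time: 27.75
position: [0.5598, 0.047, 0.1812]
tool_rot: [1.0, 0.001, 0.001, 0.0]
ft_force: [1.3, 0.1, -0.0]
grip_width: 0.043
```

move_arm(
  rows=[-5,41,0,0,0,0,1,-5,41,0,0,0,0,1,0,41,-10,0,0,0,1,0,0,-25,0,0,0,1,0,0,-30,0,0,0,1,0,0,-25,0,0,0,1,0,0,-4,0,0,0,1,0,0,0,0,0,0,1,0,0,0,0,0,0,1],
)

```text
time: 28.65
position: [0.5513, 0.1683, 0.0879]
tool_rot: [1.0, 0.001, 0.001, -0.0]
ft_force: [0.3, 0.9, -0.1]
grip_width: 0.043
```

move_arm(
  rows=[0,0,-3,0,0,0,1,0,0,0,0,0,0,1],
)

```text
time: 28.85
position: [0.5508, 0.1683, 0.0845]
tool_rot: [1.0, 0.001, 0.001, -0.0]
ft_force: [-0.3, 0.5, -0.8]
grip_width: 0.0431
```

move_arm(
  rows=[0,0,-2,0,0,0,1,0,0,0,0,0,0,1],
)

```text
time: 29.05
position: [0.5502, 0.1683, 0.0817]
tool_rot: [1.0, 0.001, 0.0, -0.0]
ft_force: [-0.2, -0.9, -0.8]
grip_width: 0.0433
```

move_arm(
  rows=[0,0,-2,0,0,0,1,0,0,0,0,0,0,1],
)

```text
time: 29.25
position: [0.5502, 0.1683, 0.081]
tool_rot: [1.0, 0.001, 0.0, 0.0]
ft_force: [-1.8, -1.2, 8.9]
grip_width: 0.043
```

Contact. Release, back off, and view the platform with the wrist camera.

move_arm(
  rows=[0,0,2,0,0,0,1,0,0,0,0,0,0,0.42,0,0,0,0,0,0,0.42,0,0,0,0,0,0,0.42,0,0,20,0,0,0,0.42,0,0,40,0,0,0,0.42,-25,10,40,0,0,0,0.42,-30,20,30,0,0,0,0.42,-30,20,10,0,0,0,0.42,-25,20,0,0,0,0,0.42,0,0,0,0,0,0,0.42],
)

```text
time: 30.35
position: [0.4362, 0.2399, 0.2219]
tool_rot: [1.0, 0.003, -0.001, -0.0]
ft_force: [-0.1, 0.0, 0.2]
grip_width: 0.0503
```

```bash
python3 - <<'E'
from h import *
st()
c=shot('wrist','w12.png')
caps(c,(.45,.72,.1,.38),.108,.13); tilt(c)
E
```

```text
t 30.35 p [0.4362 0.2399 0.2219] yawY -89.63 zax [-2.6e-03  3.0e-04 -1.0e+00] q [2.770e-01 3.590e-01 1.745e+00 1.000e-03 1.040e+00 1.841e+00] F [-0.11  0.01  0.2 ] w 0.0503
blob 2421 c 548.9 169.0 mean [548.9 169.9] r 19.1 z 0.116 rgb [21 21 23] px [356.  39.]
blob 2368 c 537.9 325.6 mean [537.8 324.5] r 19.2 z 0.1166 rgb [22 23 25] px [143.  54.]
tilt 18608 [-0.00172277  0.00470169  0.06560087] 0.0007656749339476447
```

View pics/w12.png

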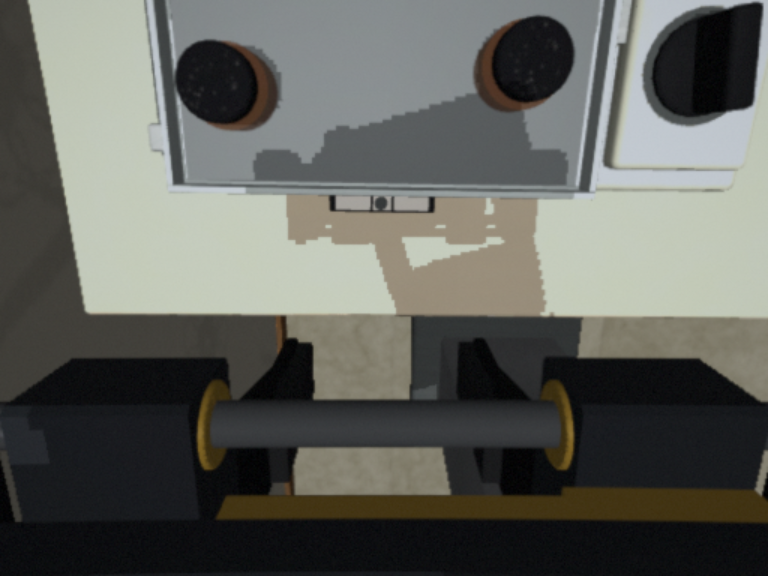

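```bash
python3 - <<'E'
from h import *
c=shot('wrist')
im=c['color'][:,:,::-1]
cv2.imwrite('pics/w12z.png',cv2.resize(im[122:150,210:300],None,fx=8,fy=8,interpolation=cv2.INTER_CUBIC))
E
```

```text
(no output)
```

View pics/w12z.png

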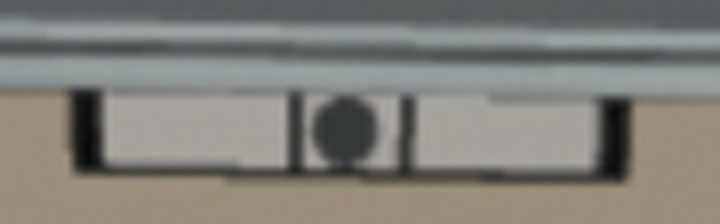

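```bash
python3 - <<'E'
from h import *
im=cv2.imread('pics/w2.png'); cv2.imwrite('pics/w2b.png',cv2.resize(im[80:150,80:210],None,fx=5,fy=5,interpolation=cv2.INTER_CUBIC))
c=shot('wrist'); P,ok=cloud(c)
def fit(m,n):
    Q=P[m]
    for _ in range(5):
        A=np.c_[Q[:,0]-.55,Q[:,1]-.22,np.ones(len(Q))]; s=np.linalg.lstsq(A,Q[:,2],rcond=None)[0]; e=A@s-Q[:,2]; k=abs(e)<.003; Q=Q[k]
    print(n,len(Q),s.round(5),e.std(),Q[:,1].min(),Q[:,1].max())
fit(ok&(abs(P[...,2])<.008)&(P[...,1]>.0)&(P[...,1]<.42),'desk')
fit(ok&(abs(P[...,2]-.066)<.005)&(P[...,0]>.49)&(P[...,1]>.125)&(P[...,1]<.35),'plate')
fit(ok&(abs(P[...,2]-.066)<.005)&(P[...,0]>.49)&(P[...,1]>.19)&(P[...,1]<.30),'plate mid')
t=shot('top');P,ok=cloud(t)
fit(ok&(abs(P[...,2])<.01)&(P[...,1]>-.1)&(P[...,1]<.42)&(P[...,0]>.4)&(P[...,0]<.85),'desk top')
fit(ok&(abs(P[...,2]-.066)<.01)&(P[...,1]>.13)&(P[...,1]<.35)&(P[...,0]>.5)&(P[...,0]<.68),'plate top')
E
```

```text
desk 29736 [ 0.00018 -0.00087 -0.00105] 0.0007863222479640214 2.6954464394296496e-05 0.41999278364059
plate 25444 [-0.00127  0.00469  0.06563] 0.0007632465153217529 0.12500272450897543 0.34998452520427803
plate mid 15217 [-0.00159  0.00468  0.06563] 0.0007608826750113005 0.19000405970436854 0.299995982508586
desk top 7876 [ 0.00019  0.00042 -0.00065] 0.0014701530549327243 -0.09999104715233509 0.41995775935561286
plate top 2482 [-0.00012  0.00733  0.06601] 0.0014924824180129745 0.13005044664999643 0.3498792485953675
```

View pics/w2b.png

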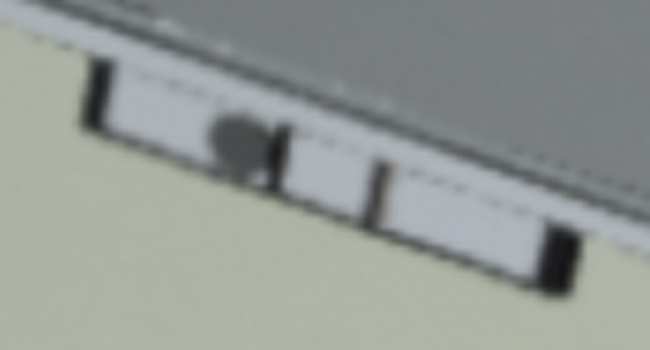

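```bash
python3 - <<'E'
from h import *
for n in ('wrist','top'):
    c=shot(n); print(bar(c,(.5525,.052),.080,.105)[:3])
E
```

```text
(1766, ((552.3460083007812, 53.42278289794922), (52.292388916015625, 16.85059356689453), 6.958639621734619), np.float64(0.08793138828034525))
(91, ((555.2743530273438, 49.37803268432617), (51.04545211791992, 15.440217018127441), 4.090821743011475), np.float64(0.08807270396258016))
```

move_arm(
  rows=[3,-42,5,0,0,0,0.42,3,-42,5,0,0,0,0.42,3,-42,5,0,0,0,0.42,3,-42,0,0,0,0,0.5,3,-42,0,0,0,0,0.55,3,-42,0,0,0,0,0.55,3,-42,0,0,0,0,0.55,3,-42,0,0,0,0,0.55,3,-42,0,0,0,0,0.55,0,0,0,0,0,0,0.55,0,0,0,0,0,0,0.55],
)

```text
time: 31.75
position: [0.4671, -0.1413, 0.236]
tool_rot: [1.0, -0.001, -0.0, -0.0]
ft_force: [-0.6, 1.4, 1.2]
grip_width: 0.0395
```

```bash
python3 - <<'E'
from h import *
st()
c=shot('wrist','w13.png')
im=c['color'][:,:,::-1]; cv2.imwrite('pics/w13z.png',cv2.resize(im[0:150,180:340],None,fx=4.0,fy=4.0,interpolation=cv2.INTER_CUBIC))
print(bar(c,(.565,-.14),.079,.1)[:3])
for t in ['dial_grip','dial_pointer','marker_tab']:
    for d in robot.spot_point('wrist',t): print(t,d['at'],round(d['conf'],2),world_depth(c,d['at']))
P,ok=cloud(c)
col=c['color'].astype(int).min(-1)
m=ok&(np.hypot(P[...,0]-.565,P[...,1]+.1405)<.052)&(np.hypot(P[...,0]-.565,P[...,1]+.1405)>.028)&(P[...,2]>.0475)&(P[...,2]<.058)
Q=P[m]; print(len(Q),Q.mean(0),cv2.minAreaRect((Q[:,:2]*1000).astype(np.float32)))
# ring center: whole knob skirt
E
```

```text
t 31.75 p [ 0.4671 -0.1413  0.236 ] yawY -90.06 zax [-8.e-04  8.e-04 -1.e+00] q [-0.523  0.326  1.751  0.     1.066  1.048] F [-0.64  1.39  1.16] w 0.0395
(1181, ((565.23828125, -141.12216186523438), (16.00705909729004, 54.461849212646484), 73.83851623535156), np.float64(0.08410214184563697))
dial_pointer [246.0, 101.1] 0.62 [ 0.53432015 -0.12955977  0.0440489 ]
marker_tab [239.6, 37.5] 0.62 [ 0.59289756 -0.12415015  0.04419308]
281 [ 0.58781954 -0.13531352  0.04987215] ((572.6734008789062, -146.24008178710938), (68.53544616699219, 71.72132110595703), 86.57653045654297)
```

View pics/w13z.png

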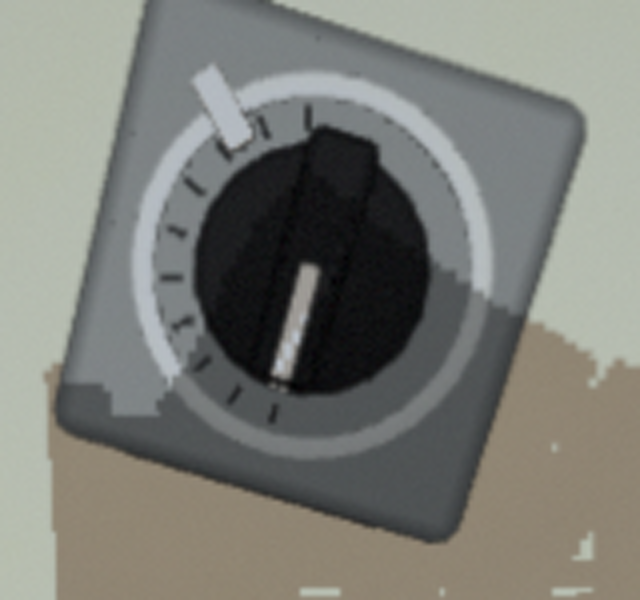

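```bash
python3 - <<'E'
from h import *
c=shot('wrist'); P,ok=cloud(c)
ctr=np.array([.56524,-.14112])
u=lambda x,y:(180+x/4.-.375, y/4.-.375)
def ang(p): d=p[:2]-ctr; return np.degrees(np.arctan2(d[1],d[0])).round(2),np.linalg.norm(d).round(4)
for k,px in enumerate([(275,412),(235,395),(200,365),(182,325),(172,277),(178,232),(193,186),(225,152),(263,127),(307,115)]):
    print('tick',k,ang(world_z(c,u(*px),.0445)))
for px in [(205,72),(238,148),(222,110)]:
    for z in (.045,.050,.052): print('tab',px,z,ang(world_z(c,u(*px),z)),world_depth(c,u(*px)).round(4))
# white tab segmentation by height
g=c['color'].astype(int).min(-1)
d=np.hypot(P[...,0]-ctr[0],P[...,1]-ctr[1])
m=ok&(d>.03)&(d<.065)&(P[...,2]>.0465)&(P[...,2]<.058)&(P[...,0]>.57)&(g>120)
Q=P[m]; print(len(Q),Q.mean(0),ang(Q.mean(0)),cv2.minAreaRect((Q[:,:2]*1000).astype(np.float32)),Q[:,2].max())
# housing plate corners for timer center
m=ok&(P[...,2]>.040)&(P[...,2]<.0475)&(d<.09); Q=P[m]; print(cv2.minAreaRect((Q[:,:2]*1000).astype(np.float32)),np.median(Q[:,2]))
# steel ring centre
E
```

```text
tick 0 (np.float64(159.45), np.float64(0.0349))
tick 1 (np.float64(142.0), np.float64(0.0363))
tick 2 (np.float64(124.6), np.float64(0.0377))
tick 3 (np.float64(108.69), np.float64(0.0372))
tick 4 (np.float64(91.21), np.float64(0.0374))
tick 5 (np.float64(75.15), np.float64(0.0369))
tick 6 (np.float64(58.16), np.float64(0.0374))
tick 7 (np.float64(41.33), np.float64(0.0363))
tick 8 (np.float64(24.36), np.float64(0.0359))
tick 9 (np.float64(6.96), np.float64(0.0355))
tab (205, 72) 0.045 (np.float64(32.65), np.float64(0.0525)) [ 0.6096 -0.1127  0.0443]
tab (205, 72) 0.05 (np.float64(32.89), np.float64(0.0515)) [ 0.6096 -0.1127  0.0443]
tab (205, 72) 0.052 (np.float64(32.99), np.float64(0.0511)) [ 0.6096 -0.1127  0.0443]
tab (238, 148) 0.045 (np.float64(36.56), np.float64(0.0349)) [ 0.5935 -0.1203  0.0435]
tab (238, 148) 0.05 (np.float64(36.94), np.float64(0.0342)) [ 0.5935 -0.1203  0.0435]
tab (238, 148) 0.052 (np.float64(37.1), np.float64(0.0339)) [ 0.5935 -0.1203  0.0435]
tab (222, 110) 0.045 (np.float64(34.06), np.float64(0.0437)) [ 0.6006 -0.1169  0.05  ]
tab (222, 110) 0.05 (np.float64(34.36), np.float64(0.0428)) [ 0.6006 -0.1169  0.05  ]
tab (222, 110) 0.052 (np.float64(34.48), np.float64(0.0425)) [ 0.6006 -0.1169  0.05  ]
226 [ 0.59978704 -0.12613071  0.049618  ] (np.float64(23.46), np.float64(0.0377)) ((599.612060546875, -138.33523559570312), (48.0075569152832, 83.44440460205078), 4.629451751708984) 0.05258267282890383
((565.635498046875, -141.6044158935547), (108.69322967529297, 108.84317016601562), 73.54631805419922) 0.04387567698143152
```

```bash
python3 - <<'E'
from h import *
from scipy.optimize import least_squares
c=shot('wrist'); P,ok=cloud(c)
u=lambda x,y:(180+x/4.-.375, y/4.-.375)
T=np.array([world_z(c,u(*p),.0445)[:2] for p in [(275,412),(235,395),(200,365),(182,325),(172,277),(178,232),(193,186),(225,152),(263,127),(307,115)]])*1000
k=np.arange(10)
f=lambda q:(np.c_[q[0]+q[2]*np.cos(q[3]-k*np.pi/10),q[1]+q[2]*np.sin(q[3]-k*np.pi/10)]-T).ravel()
s=least_squares(f,[565,-141,37,2.85]); print(s.x[:3],np.degrees(s.x[3]),np.abs(s.fun).max())
ctr=s.x[:2]/1000
g=c['color'].astype(int).min(-1); z=cv2.resize(g.astype(np.uint8)[0:60,215:260],None,fx=8,fy=8,interpolation=cv2.INTER_CUBIC)
im=c['color'][:,:,::-1]; cv2.imwrite('pics/tabz.png',cv2.resize(im[5:50,215:280],None,fx=10,fy=10,interpolation=cv2.INTER_CUBIC))
a0=np.degrees(s.x[3])
for px in [(205,72),(238,148),(222,110)]:
    d=world_z(c,u(*px),.0505)[:2]-ctr; a=np.degrees(np.arctan2(d[1],d[0])); print(px,a,'steps',(a0-a)/18)
E
```

```text
[ 565.65473281 -138.20319734   34.639693  ] 164.06141682020967 0.8269726890913063
(205, 72) 30.258926757208293 steps 7.433471670166743
(238, 148) 33.110373337461986 steps 7.2750579712637595
(222, 110) 31.22818535969921 steps 7.379623970028359
```

View pics/tabz.png

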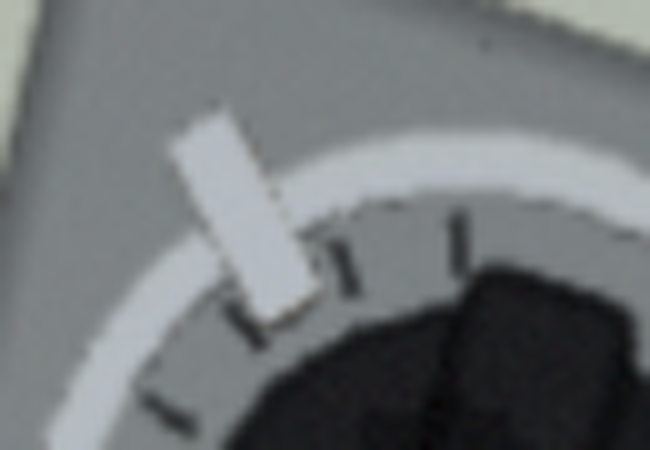

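move_arm(
  rows=[15,5,-25,0,0,0,0.55,15,4,-25,0,0,0,0.55,0,0,-10,0,0,0,0.55,0,0,0,0,0,0,0.55,0,0,0,0,0,0,0.55],
)

```text
time: 32.55
position: [0.4968, -0.1304, 0.1769]
tool_rot: [1.0, 0.002, -0.0, 0.0]
ft_force: [0.3, -0.9, -0.6]
grip_width: 0.0391
```

```bash
python3 - <<'E'
from h import *
st()
c=shot('wrist','w14.png'); np.savez('pics/c14.npz',color=c['color'],z_map=c['z_map'],K=c['camera_matrix'],D=c['distortion'],M=c['M'])
print(bar(c,(.565,-.14),.079,.1)[:3])
E
```

```text
t 32.55 p [ 0.4968 -0.1304  0.1769] yawY -89.8 zax [-4.e-04 -0.e+00 -1.e+00] q [-0.474  0.443  1.757 -0.     0.941  1.093] F [ 0.27 -0.94 -0.56] w 0.0391
(1642, ((565.5267333984375, -141.08734130859375), (16.04050064086914, 54.72875213623047), 73.60328674316406), np.float64(0.08421785276681731))
```

View pics/w14.png

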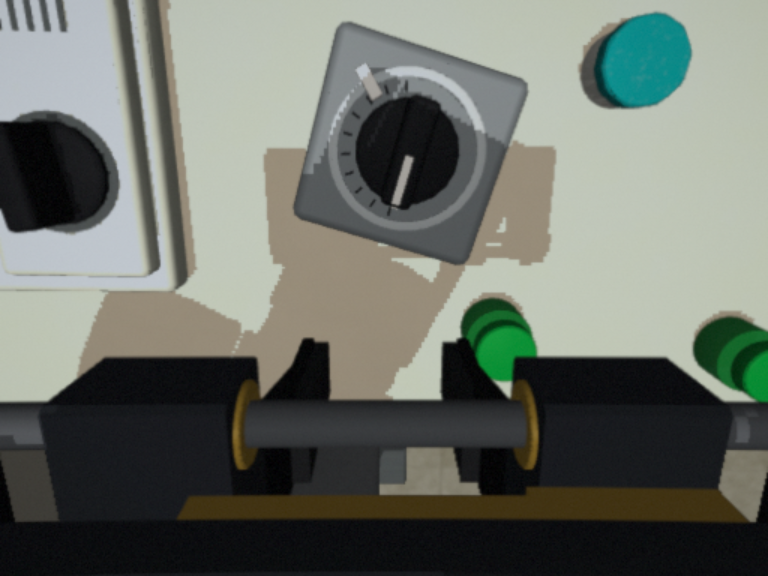

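```bash
cat >> h.py <<'E'
def ortho(c,cx,cy,half,z,s=0.00018):
    n=int(2*half/s); i,j=np.mgrid[0:n,0:n]
    X=np.stack([cx+half-i*s, cy+half-j*s, np.full(i.shape,z)],-1).reshape(-1,3)  # up=+x, left=+y
    M=np.linalg.inv(c['M']); r=cv2.Rodrigues(M[:3,:3])[0]
    p=cv2.projectPoints(X,r,M[:3,3],np.array(c['camera_matrix']),np.array(c['distortion']))[0].reshape(n,n,2).astype(np.float32)
    return cv2.remap(c['color'][:,:,::-1],p[...,0],p[...,1],cv2.INTER_CUBIC)
E
python3 - <<'E'
from h import *
d=np.load('pics/c14.npz'); c=dict(color=d['color'],z_map=d['z_map'],camera_matrix=d['K'],distortion=d['D'],M=d['M'])
for z in (.0445,.051):
    o=ortho(c,.5653,-.140,.052,z); print(o.shape); cv2.imwrite('pics/o%d.png'%(z*1e4),o)
E
```

```text
(577, 577, 3)
(577, 577, 3)
```

View pics/o445.png

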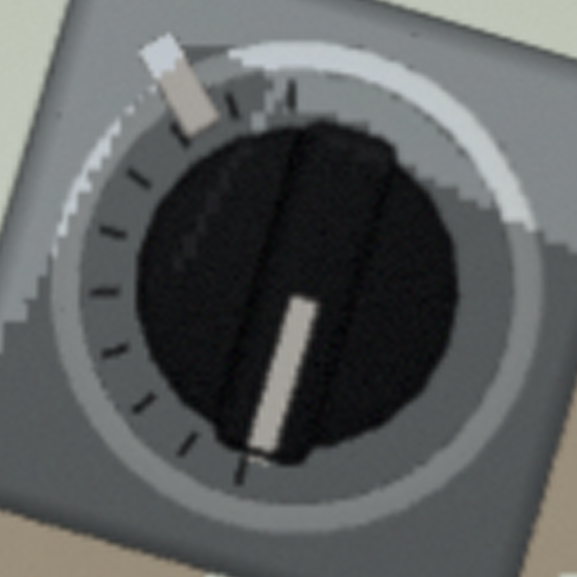

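```bash
ls pics | grep ^o; python3 - <<'E'
from h import *
d=np.load('pics/c14.npz'); c=dict(color=d['color'],z_map=d['z_map'],camera_matrix=d['K'],distortion=d['D'],M=d['M'])
o=ortho(c,.5653,-.140,.052,.0511)
print(c['M'][:3,3])
cv2.imwrite('pics/o_tab.png',cv2.resize(o[0:170,90:320],None,fx=3,fy=3))
E
```

```text
o445.png
o509.png
[ 0.57322539 -0.12892882  0.33792466]
```

View pics/o_tab.png

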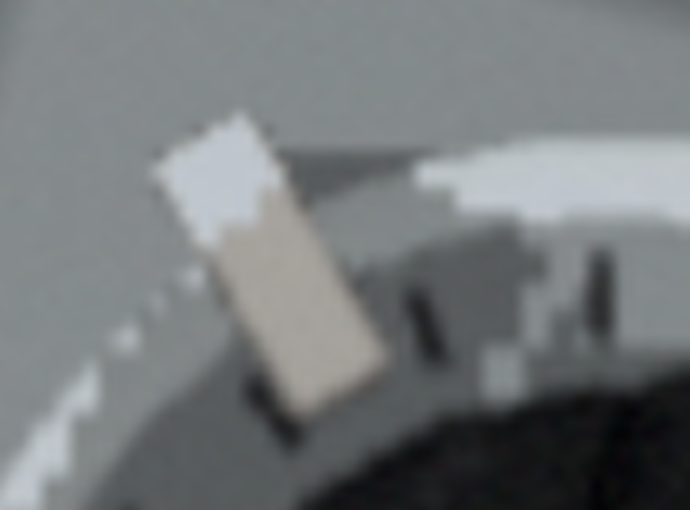

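move_arm(
  rows=[6,-1,0,0,0,0.143,0.55,6,-1,0,0,0,0.143,0.55,6,-1,0,0,0,0.143,0.55,6,-1,0,0,0,0.143,0.55,6,-1,0,0,0,0.143,0.55,6,-1,0,0,0,0.143,0.55,6,-1,0,0,0,0.143,0.55,6,-1,0,0,0,0.143,0.55,6,-1,0,0,0,0.143,0.55,6,-1,0,0,0,0.143,0.55,6,-1,0,0,0,0.143,0.55,3,0,0,0,0,0.143,0.55],
)

```text
time: 33.8
position: [0.5669, -0.1424, 0.1781]
tool_rot: [0.651, 0.759, 0.0, 0.001]
ft_force: [0.2, 0.3, 0.1]
grip_width: 0.0393
```

move_arm(
  rows=[0,0,0,0,0,0.142,0.55,0,0,0,0,0,0.142,0.55,0,0,0,0,0,0.142,0.55,0,0,0,0,0,0.142,0.55,0,0,0,0,0,0.142,0.55,0,0,0,0,0,0.142,0.55,0,0,0,0,0,0.142,0.55,0,0,0,0,0,0.142,0.55,0,0,0,0,0,0,0.55,0,0,0,0,0,0,0.55],
)

```text
time: 34.8
position: [0.5663, -0.142, 0.1775]
tool_rot: [0.145, 0.989, -0.0, 0.001]
ft_force: [-0.7, 0.4, -0.1]
grip_width: 0.0391
```

```bash
python3 -c "
from h import *
st()"
```

```text
t 34.8 p [ 0.5663 -0.142   0.1775] yawY 73.38 zax [ 1.4e-03 -6.0e-04 -1.0e+00] q [-0.437  0.527  1.585 -0.     1.028 -1.718] F [-0.7   0.35 -0.05] w 0.0391
```

move_arm(
  rows=[0,1,-30,0,0,0,0.55,0,0,-30,0,0,0,0.55,0,0,-30,0,0,0,0.55,0,0,-20,0,0,0,0.55,0,0,-7,0,0,0,0.55,0,0,0,0,0,0,0.55,0,0,0,0,0,0,0.55],
)

```text
time: 35.5
position: [0.567, -0.1411, 0.0605]
tool_rot: [0.143, 0.99, -0.0, 0.001]
ft_force: [-0.4, -1.3, 0.5]
grip_width: 0.0391
```

move_arm(
  rows=[0,0,0,0,0,0,1,0,0,0,0,0,0,1,0,0,0,0,0,0,1,0,0,0,0,0,0,1],
  grip_force=25,
)

```text
time: 35.9
position: [0.5662, -0.142, 0.0602]
tool_rot: [0.142, 0.99, -0.001, 0.0]
ft_force: [-2.2, -2.9, 1.9]
grip_width: 0.0157
```

move_arm(
  rows=[0,0,4,0,0,0,1,0,0,4,0,0,0,1,0,0,3,0,0,0,1,0,0,2,0,0,0,1,0,0,0,0,0,0,1,0,0,0,0,0,0,1],
)

```text
time: 36.5
position: [0.5662, -0.1419, 0.0723]
tool_rot: [0.143, 0.99, -0.001, 0.0]
ft_force: [-1.2, -4.6, -4.2]
grip_width: 0.0159
```

```bash
python3 - <<'E'
from h import *
st()
c=shot('wrist','w15.png'); c=shot('scene'); im=c['color'][:,:,::-1]; cv2.imwrite('pics/s15.png',cv2.resize(im[180:260,210:330],None,fx=6,fy=6,interpolation=cv2.INTER_CUBIC))
E
```

```text
t 36.5 p [ 0.5662 -0.1419  0.0723] yawY 73.59 zax [ 0.     -0.0017 -1.    ] q [-0.436  0.68   1.657 -0.002  0.804 -1.719] F [-1.19 -4.55 -4.17] w 0.0159
```

View pics/s15.png

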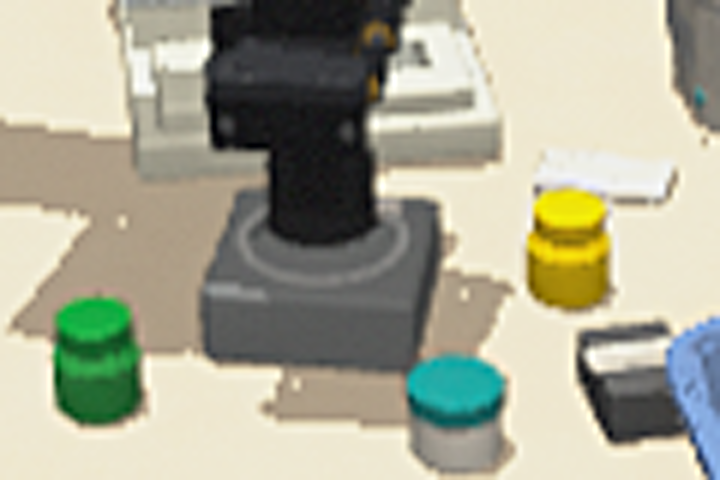

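View pics/w15.png

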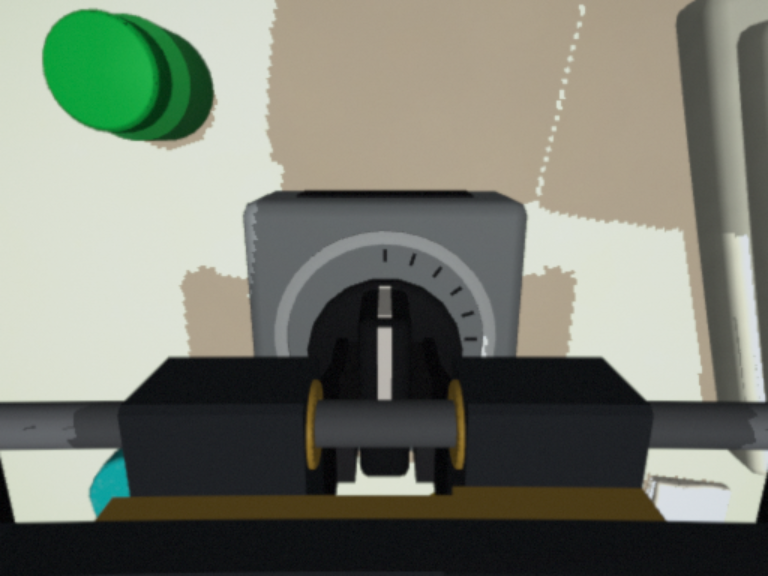

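move_arm(
  rows=[0,0,0,0,0,-0.14,1,0,0,0,0,0,-0.14,1,0,0,0,0,0,-0.14,1,0,0,0,0,0,-0.14,1,0,0,0,0,0,-0.14,1,0,0,0,0,0,-0.14,1,0,0,0,0,0,-0.14,1,0,0,0,0,0,-0.14,1,0,0,0,0,0,-0.14,1,0,0,0,0,0,-0.14,1,0,0,0,0,0,-0.14,1,0,0,0,0,0,-0.14,1],
)

```text
time: 37.8
position: [0.5668, -0.1417, 0.0723]
tool_rot: [0.834, 0.552, 0.0, 0.001]
ft_force: [1.2, -5.7, -5.2]
grip_width: 0.0156
```

move_arm(
  rows=[0,0,0,0,0,-0.13,1,0,0,0,0,0,-0.13,1,0,0,0,0,0,-0.13,1,0,0,0,0,0,-0.13,1,0,0,0,0,0,0,1,0,0,0,0,0,0,1],
)

```text
time: 38.4
position: [0.5669, -0.1419, 0.0723]
tool_rot: [0.946, 0.323, 0.0, 0.001]
ft_force: [1.5, -5.2, -5.5]
grip_width: 0.0156
```

```bash
python3 - <<'E'
from h import *
st()
c=shot('wrist','w16.png')
E
```

```text
t 38.4 p [ 0.5669 -0.1419  0.0723] yawY -52.35 zax [ 0.0014 -0.0019 -1.    ] q [-0.436  0.68   1.656 -0.002  0.803  0.479] F [ 1.47 -5.18 -5.46] w 0.0156
```

View pics/w16.png

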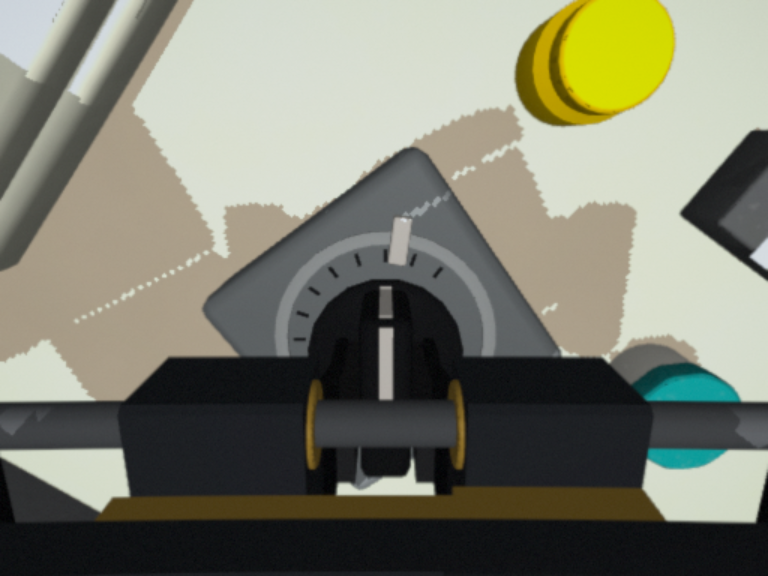

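move_arm(
  rows=[0,0,-4,0,0,0,1,0,0,-4,0,0,0,1,0,0,-4,0,0,0,1,0,0,-2,0,0,0,1,0,0,0,0,0,0,1,0,0,0,0,0,0,1],
)

```text
time: 39.05
position: [0.5669, -0.1419, 0.0601]
tool_rot: [0.947, 0.323, 0.001, 0.001]
ft_force: [-2.2, -5.1, 7.0]
grip_width: 0.016
```

move_arm(
  rows=[0,0,-3,0,0,0,1,0,0,0,0,0,0,1,0,0,0,0,0,0,1],
)

```text
time: 39.35
position: [0.5671, -0.1418, 0.0595]
tool_rot: [0.947, 0.323, 0.001, 0.002]
ft_force: [-4.2, -3.4, 21.3]
grip_width: 0.0158
```

move_arm(
  rows=[0,0,3,0,0,0,1,0,0,0,0,0,0,0.55,0,0,0,0,0,0,0.55,0,0,0,0,0,0,0.55,0,0,20,0,0,0,0.55,0,0,35,0,0,0,0.55,-20,0,35,0,0,0,0.55,-25,0,30,0,0,0,0.55,-25,0,0,0,0,0,0.55,0,0,0,0,0,0,0.55],
)

```text
time: 40.35
position: [0.4929, -0.1392, 0.1789]
tool_rot: [0.947, 0.321, -0.001, -0.001]
ft_force: [-0.7, 0.5, -0.6]
grip_width: 0.0389
```

```bash
python3 - <<'E'
from h import *
st()
c=shot('wrist','w17.png')
n,r,z,b=bar(c,(.5655,-.141),.079,.1); print(n,r,z)
cv2.imwrite('pics/o17.png',ortho(c,.5653,-.140,.052,.0445))
E
```

```text
t 40.35 p [ 0.4929 -0.1392  0.1789] yawY -52.5 zax [-0.0032  0.002  -1.    ] q [-0.494  0.44   1.756  0.     0.949  0.422] F [-0.69  0.45 -0.65] w 0.0389
1583 ((565.798828125, -140.7303009033203), (53.52708435058594, 16.043153762817383), 37.47325897216797) 0.08480864508986835
```

View pics/o17.png

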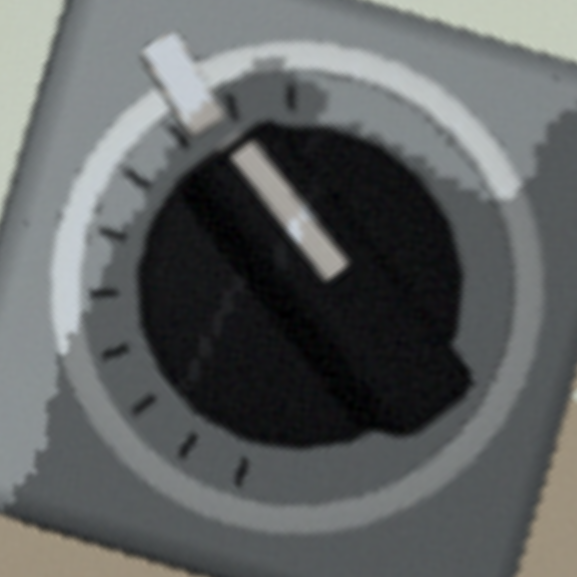

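```bash
python3 - <<'E'
from h import *
d=np.load('pics/c14.npz'); a=dict(color=d['color'],z_map=d['z_map'],camera_matrix=d['K'],distortion=d['D'],M=d['M'])
for c in (a,shot('wrist'),shot('wrist')):
    P,ok=cloud(c); r=np.hypot(P[...,0]-.5656,P[...,1]+.1413)
    q=P[ok&(r<.027)&(P[...,2]>.079)&(P[...,2]<.1)]; b=P[ok&(r>.05)&(r<.054)&(P[...,2]>.04)&(P[...,2]<.048)]; s=P[ok&(r<.027)&(P[...,2]>.046)&(P[...,2]<.06)]
    print(np.median(q[:,2]),np.median(b[:,2]),np.median(s[:,2]),len(s))
t=shot('top','t17.png'); caps(t,(.45,.72,.1,.38),.108,.13); caps(t,(.4,.72,-.45,-.2))
E
```

```text
0.08423290260845245 0.04355707901230818 0.05040315084910063 1999
0.08483497762324271 0.04360401816283241 0.05105077501931607 1706
0.08485007690144242 0.04360034922036418 0.05105194002586089 1717
blob 128 c 625.1 235.9 mean [623.7 235.7] r 19.3 z 0.1162 rgb [47 46 48] px [184. 163.]
blob 132 c 550.9 166.6 mean [550.8 165.9] r 19.5 z 0.1163 rgb [49 49 50] px [205. 188.]
blob 139 c 540.0 322.1 mean [538.7 320.9] r 19.8 z 0.1168 rgb [46 46 47] px [152. 190.]
blob 123 c 433.4 -372.1 mean [ 434.4 -370.7] r 20.2 z 0.0504 rgb [ 85 163 101] px [382. 239.]
```

View pics/t17.png

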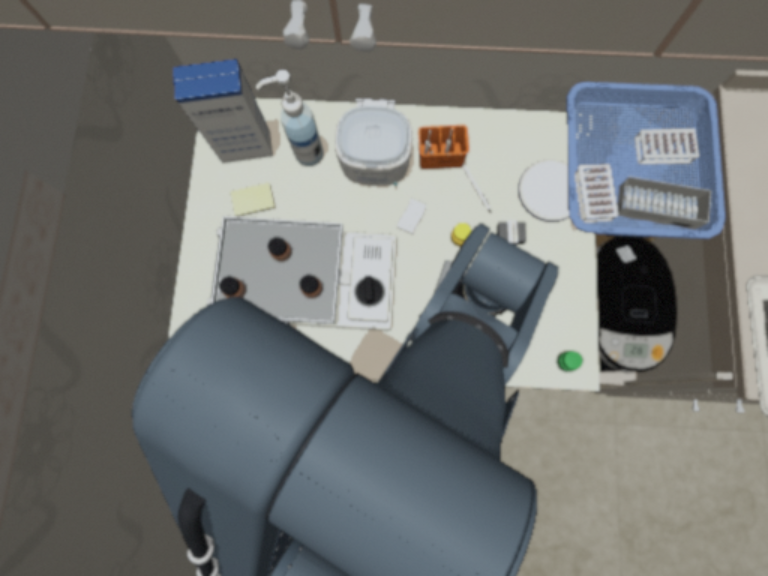

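move_arm(
  rows=[37,-1,0,0,0,0,1,36,-1,0,0,0,0,1,0,0,-30,0,0,0,1,0,0,-30,0,0,0,1,0,0,-20,0,0,0,1,0,0,0,0,0,0,1,0,0,0,0,0,0,1],
)

```text
time: 41.25
position: [0.5697, -0.1426, 0.0978]
tool_rot: [0.947, 0.322, -0.0, -0.0]
ft_force: [0.2, -0.1, 0.0]
grip_width: 0.0008
```

move_arm(
  rows=[0,0,-5,0,0,0,1,0,0,-4,0,0,0,1,0,0,-2,0,0,0,1,0,0,0,0,0,0,1],
)

```text
time: 41.65
position: [0.5692, -0.1427, 0.0878]
tool_rot: [0.947, 0.322, 0.0, 0.0]
ft_force: [0.7, 0.4, -0.7]
grip_width: 0.0004
```

move_arm(
  rows=[0,0,-3,0,0,0,1,0,0,0,0,0,0,1],
)

```text
time: 41.85
position: [0.5697, -0.1429, 0.0859]
tool_rot: [0.947, 0.322, 0.001, 0.001]
ft_force: [-1.2, 0.8, 6.9]
grip_width: 0.0002
```

move_arm(
  rows=[0,0,-2,0,0,0,1,0,0,0,0,0,0,1],
)

```text
time: 42.05
position: [0.5699, -0.143, 0.0856]
tool_rot: [0.947, 0.322, 0.001, 0.001]
ft_force: [-4.0, 1.4, 15.9]
grip_width: 0.0007
```

Bottomed with 16 N. Back off straight up and recheck.

move_arm(
  rows=[0,0,10,0,0,0,1,0,0,35,0,0,0,1,-20,0,35,0,0,0,1,-28,0,15,0,0,0,0.6,-29,0,0,0,0,0,0.55,0,0,0,0,0,0,0.55,0,0,0,0,0,0,0.55],
)

```text
time: 42.75
position: [0.4924, -0.1429, 0.178]
tool_rot: [0.947, 0.321, 0.001, 0.0]
ft_force: [0.7, -0.3, 0.7]
grip_width: 0.0248
```

```bash
python3 - <<'E'
from h import *
st()
for c in (shot('wrist','w18.png'),shot('wrist')):
    P,ok=cloud(c); r=np.hypot(P[...,0]-.5656,P[...,1]+.1413)
    q=P[ok&(r<.027)&(P[...,2]>.079)&(P[...,2]<.1)]; b=P[ok&(r>.05)&(r<.054)&(P[...,2]>.04)&(P[...,2]<.048)]; s=P[ok&(r<.027)&(P[...,2]>.046)&(P[...,2]<.06)]
    print(np.median(q[:,2]),np.median(b[:,2]),np.median(s[:,2]),len(s))
print(bar(c,(.5655,-.141),.079,.1)[:3])
E
```

```text
t 42.75 p [ 0.4924 -0.1429  0.178 ] yawY -52.53 zax [ 1.3e-03 -5.0e-04 -1.0e+00] q [-0.501  0.44   1.76   0.     0.94   0.416] F [ 0.68 -0.34  0.75] w 0.0248
0.08415163336923243 0.0436058262710855 0.050426738050739495 1727
0.08415737566906711 0.04356442635882857 0.0503671892337369 1743
(1584, ((565.6904907226562, -140.89071655273438), (54.12140655517578, 16.219097137451172), 37.61696243286133), np.float64(0.08415409814655056))
```

move_arm(
  rows=[-6,42,8,0,0,-0.13,0.55,-6,42,8,0,0,-0.13,0.55,-6,42,8,0,0,-0.13,0.55,-6,42,8,0,0,-0.13,0.55,-6,42,8,0,0,-0.13,0.55,-6,42,8,0,0,0,0.55,-6,42,8,0,0,0,0.55,-6,42,8,0,0,0,0.55,-6,45,0,0,0,0,0.55,0,0,0,0,0,0,0.55,0,0,0,0,0,0,0.55],
)

```text
time: 43.95
position: [0.4385, 0.2397, 0.2412]
tool_rot: [1.0, 0.004, 0.0, 0.0]
ft_force: [-0.4, -0.5, 0.4]
grip_width: 0.0393
```

```bash
python3 - <<'E'
from h import *
st()
c=shot('wrist','w19.png')
caps(c,(.45,.72,.1,.38),.108,.13); tilt(c)
im=c['color'][:,:,::-1]
t=shot('top','t19.png');s=shot('scene','s19.png')
P,ok=cloud(t); m=ok&(np.hypot(P[...,0]-.6,P[...,1]+.27)<.05)&(P[...,2]>.03)&(P[...,2]<.05); print('pot',P[m].mean(0))
E
```

```text
t 43.95 p [0.4385 0.2397 0.2412] yawY -89.52 zax [ 1.e-04 -4.e-04 -1.e+00] q [ 0.277  0.335  1.719 -0.     1.088  1.839] F [-0.36 -0.5   0.36] w 0.0393
blob 2044 c 549.0 169.4 mean [548.9 169.9] r 19.3 z 0.1159 rgb [21 22 24] px [348.  46.]
blob 2007 c 537.6 325.2 mean [537.7 324.3] r 19.3 z 0.1166 rgb [23 23 26] px [151.  60.]
tilt 18288 [-0.00177333  0.0048554   0.06559558] 0.000780220044478677
pot [ 0.61423049 -0.27158438  0.03832189]
```

View pics/w19.png

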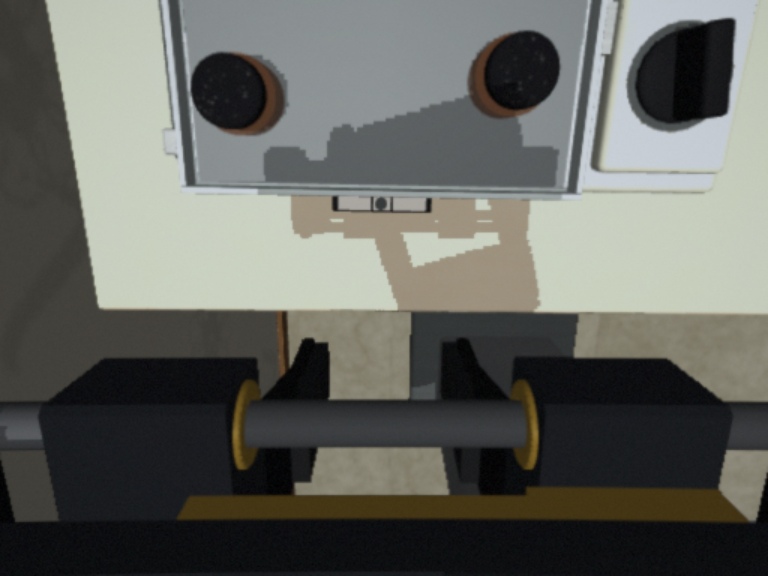

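View pics/s19.png

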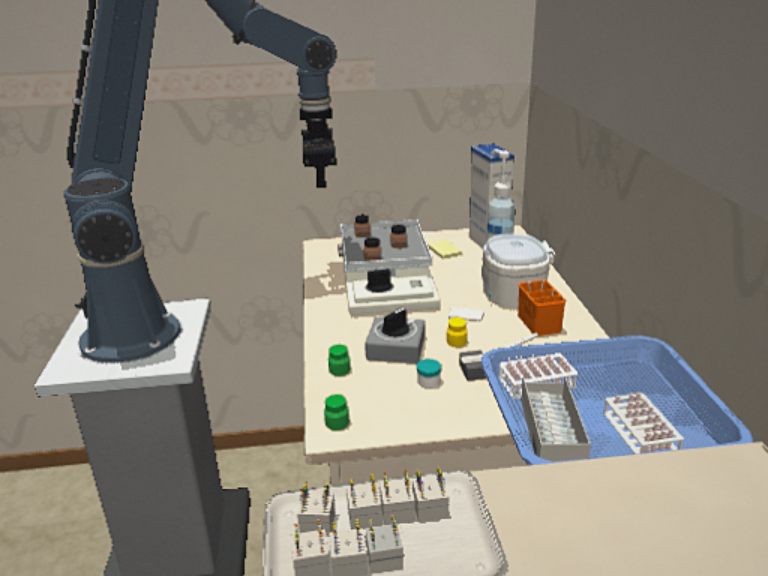

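```bash
python3 -c "
from rig import robot
print(robot.hand_in())"
```

```text
the job is handed in; nothing more can be done
None
```

The job is done and handed in at about 44 s: the platform is levelled, all the jars are on it, and the timer dial is set and locked.

- **Levelling:** I turned the knob about 2.28 rad clockwise in one grasp while the platform was empty. The bubble was centred right after release. In the last picture it still stands between the two lines, but slightly to the left.
- **Level check that disagreed slightly:** the depth fit gave a tilt of about −0.002 rad before the jars and about −0.005 rad at the end. After the jars were on, the knob's grip bar also read about 4° back from where I released it. I left it alone, because the bubble was between the lines and the jars were already on the platform.
- **Jars:** there were three brown jars, and all stand upright inside the rim. The first one moved about 15 mm on the platform while the robot was away from it, but it stayed upright and clear of the rim. I left the green and yellow look-alikes untouched. The pot and the carton appear in the same place as at the start.
- **Dial:** I pulled it out 12 mm and turned it clockwise 7 steps (126°). The tab measured 7.4 steps, so step 7 is the nearest click, though not by a wide margin. After my first push and release the dial stood about 0.6 mm high, so I pressed it again with about 16 N. It then read the same height as at the start, and its angle matched step 7.

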